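# Clear the bench after the transformer lesson

## Task

Put the transformer kit away: stand the two coils upright in the coil tray, one in each bay, and lay the iron yoke flat in the empty bay of the core tray beside the U-shaped core. Slide the multimeter lengthways, either end first, in under the riser that carries the power supply, until its end is about flush with the riser's front edge. Set things down gently rather than dropping them, and leave the U-shaped core, the wire reel and the knife switch where they are.

Things in the scene. Friction and masses are not known exactly. Their poses are not given: they have to be found in the camera images.
- coil_coarse_centre (a point): coil of a take-apart transformer, square bobbin standing on the bench with its axis upright: black end cheeks 48 x 48 mm, 50 mm tall, a square hole 22 mm wide down the middle, copper winding between the cheeks (treat it as a solid 48 x 48 x 50 mm block); this one has 7 turns of thick wire and two sockets in its top. About 0.2 kg. The point is its centre, 25 mm above its underside; z up, x and y square to its sides
- coil_fine_centre (a point): coil of a take-apart transformer, square bobbin standing on the bench with its axis upright: black end cheeks 48 x 48 mm, 50 mm tall, a square hole 22 mm wide down the middle, copper winding between the cheeks (treat it as a solid 48 x 48 x 50 mm block); this one has many turns of thin wire and three sockets in its top. About 0.2 kg. The point is its centre, 25 mm above its underside; z up, x and y square to its sides
- yoke_centre (a point): the straight iron yoke of the transformer: a bar of stacked sheet iron, 70 (its x) x 20 (y) x 20 mm (z), about 0.2 kg, lying on the bench. The point is its centre, 10 mm up
- meter_centre (a point): hand-held multimeter lying face up: grey case 130 (its x) x 58 (y) x 26 mm (z), with the dial 32 mm tall in all, about 0.24 kg, smooth underneath. Display at its +x end, three sockets at the -x end. The point is its centre, 13 mm up
- coil_tray: coil tray: fixed open wooden tray with two equal bays, floor felt-grey, 126 (its x) x 146 mm (y) outside. Walls 5 mm thick and 20 mm high, floor 4 mm thick; a 5 mm divider along its x at y = 0. Each bay is 116 (x) x 66 mm (y) clear, one centred at y = +35 mm, the other at y = -35 mm. Origin: middle of the tray, on the bench
- core_tray: core tray: fixed open wooden tray with two bays, floor cork-brown, 126 (its x) x 202 mm (y) outside. Walls 5 mm thick and 20 mm high, floor 4 mm thick; a 5 mm divider along its x at y = -4 mm. The bay on the +y side holds the U-shaped core; the one on the -y side is empty, 116 (x) x 90 mm (y) clear, centred at y = -51 mm. Origin: middle of the tray, on the bench
- riser: fixed sheet-steel riser, a low bridge with a small bench power supply on it. Open at the front (-x), 132 mm wide, 210 mm deep (towards its +x), top at 46 mm; under it a clear space 124 mm wide and 42 mm high. The power supply starts 73 mm behind the front edge and reaches 127 mm above the bench. Origin: middle of the riser's front edge, on the bench; +x points in under it
- u_core: U-shaped core of stacked iron already in its place, lying in the +y bay of the core tray: 75 x 70 x 20 mm, loose, 0.5 kg. Origin: its middle, underside. To be left alone
- reel: reel of copper wire, 60 mm across, 42 mm tall, standing loose on the bench. Origin: middle of its underside. To be left alone
- switch: knife switch on a black base 95 (its x) x 45 mm, about 40 mm tall, loose. Origin: middle of its underside. To be left alone
Things that resemble listed ones, but are neither listed nor needed, are in the scene too. Leave any pink look-alike of the part that bears coil_fine_centre alone. What is shaped like the part that bears coil_coarse_centre but turquoise is not meant.

How it is judged (in metres and radians):
At the end, for the whole second after the job is handed in: Coils upright on the coil tray's floor, one per bay (within 14 mm of its middle line); yoke flat on the floor of the empty core bay; multimeter flat under the riser, straight to 0.2 rad, outer end within 15 mm of flush; all at rest; U-core, reel, switch within 15 mm of their start (((x of coil_coarse_centre in the frame of coil_tray between -0.036 and 0.036 m and y of coil_coarse_centre in the frame of coil_tray between 0.02075 and 0.04875 m and z of coil_coarse_centre in the frame of coil_tray between 0.023 and 0.035 m and x of coil_fine_centre in the frame of coil_tray between -0.036 and 0.036 m and y of coil_fine_centre in the frame of coil_tray between -0.04875 and -0.02075 m and z of coil_fine_centre in the frame of coil_tray between 0.023 and 0.035 m) or (x of coil_coarse_centre in the frame of coil_tray between -0.036 and 0.036 m and y of coil_coarse_centre in the frame of coil_tray between -0.04875 and -0.02075 m and z of coil_coarse_centre in the frame of coil_tray between 0.023 and 0.035 m and x of coil_fine_centre in the frame of coil_tray between -0.036 and 0.036 m and y of coil_fine_centre in the frame of coil_tray between 0.02075 and 0.04875 m and z of coil_fine_centre in the frame of coil_tray between 0.023 and 0.035 m)) and angle between each of coil_coarse_centre, coil_fine_centre, meter_centre's own z axis and vertical below 0.1 rad and x of yoke_centre in the frame of core_tray between -0.05 and 0.05 m and y of yoke_centre in the frame of core_tray between -0.08725 and -0.01525 m and z of yoke_centre in the frame of core_tray between 0.009 and 0.019 m and x of meter_centre in the frame of riser between 0.05 and 0.08 m and y of meter_centre in the frame of riser between -0.04 and 0.04 m and z of meter_centre in the frame of riser below 0.019 m and angle between the x axis of meter_centre and the x axis of riser, either way round below 0.2 rad and linear speed of each of coil_coarse, coil_fine, yoke, meter below 0.02 m/s and distance of each of u_core, reel, switch from where it was at the start of the episode below 0.015 m); the robot touches nothing.
It fails at once if the U-shaped core is shoved more than 15 mm from where it stood or lay (distance of u_core from where it was at the start of the episode above 0.015 m).
It fails at once if the wire reel is shoved more than 15 mm from where it stood or lay (distance of reel from where it was at the start of the episode above 0.015 m).
It fails at once if the knife switch is shoved more than 15 mm from where it stood or lay (distance of switch from where it was at the start of the episode above 0.015 m).
It fails at once if a coil, the yoke or the multimeter is dropped (let go so that it falls more than about 25 mm) ((linear speed of coil_coarse above 0.7 m/s and contact force between coil_coarse and the fingers below 0.05 N) or (linear speed of coil_fine above 0.7 m/s and contact force between coil_fine and the fingers below 0.05 N) or (linear speed of yoke above 0.7 m/s and contact force between yoke and the fingers below 0.05 N) or (linear speed of meter above 0.7 m/s and contact force between meter and the fingers below 0.05 N)).
It also fails if it takes over 125 s, if anything falls off the work surface, if the arm or the gripper's body presses on something with over 40 N, if the wrist force passes 120 N, or if a joint passes its speed limit or range.

## Robot

A 7-joint arm with a two-finger parallel gripper is mounted at the origin on the work surface. World frame = base frame: x ahead of the robot, y to its left, z up, the work surface at z = 0. Lengths are in mm, angles in rad, forces in N, time in s.
With the tool pointing down it reaches from about 400 to 875 mm from the base axis. Payload 4.4 kg.
Tool frame: the origin (TCP) lies at the very end of the fingers, on their centre line; the grasp point (between the pads) lies 19 mm behind it; z points along the fingers, y is the direction in which the jaws open and shut (so a half turn about z gives the same grasp; the last joint's range is limited). The gripper opens to 85 mm and grips with 20 to 120 N. Pads are 22 mm wide; open, the fingers measure 114 mm over their backs; the gripper's body (76 mm by 85 mm) begins 54 mm behind the grasp point. The pads swing forward as they close: fully open they stand 13 mm farther back than shut.
Start: joints at [-1.246, 0.628, 0.038, 1.517, -0.027, 0.996, -0.02], TCP at [247.581, 601.017, 231.313] pointing down, gripper open.
Joint ranges: [-3.06, 3.06], [-0.37, 2.12], [-1.25, 1.32], [0.18, 2.47], [-1.1, 4.24], [0.23, 1.98], [-2.94, 2.94]. Speed limits (rad/s): [2.57, 2.57, 3.14, 3.14, 3.14, 3.14, 3.14].

## Interface

Orientations are given as [roll, pitch, yaw] about the fixed x, y, z axes, in that order (R = Rz(yaw) Ry(pitch) Rx(roll)).
In Python, from cell import ctrl gives the robot as it stands. The module is installed in compiled form; this text tells all that it offers.
- The arm moves only by the shell command python3 -m jog 'ROWS'. ROWS is text: rows parted by semicolons, each of 7 numbers parted by spaces: the shift along the tool's x, y, z in mm, then the turn, a rotation vector about the tool's x, y, z in degrees, then the opening, from -1 (shut) to 1 (fully open). In form: x y z wx wy wz claw; .... A call has 1 to 8 rows; each row is the pose to reach, as a shift and turn from the pose commanded when the call began, along the tool's axes at that moment; what a row does not reach only later rows make up. A row lasts 1/8 s, in which the tool goes at most 62.5 mm and 10.7 degrees, less where a joint would pass 70% of its speed; a pose out of reach is approached as far as the arm can. A call with a gripper value outside its range is refused whole. The fingers move at their own pace and stop on an object; the grip force is fixed at half the most. Time passes only in rows, so rows that repeat a pose let the fingers close. It gives the time, the measured TCP pose, the force and the opening at its end, in the units of the state.
- ctrl.read_state(): the state, without advancing time (a new reading comes with each control period).
- ctrl.get_image(name): name is "side" or "top"; returns a dict with "image" (400x640x3 uint8, red, green, blue), "z_map" (400x640 float32, mm along the optical axis (not along the pixel's ray), 0 where there is no reading), "vertical_fov" (degrees; the focal length in pixels is half the picture's height over the tangent of half this angle, whatever the lens; pixels are square), "cx", "cy" (the principal point, pixels), "extrinsics" (4x4, takes a point from world to camera coordinates). Camera axes: x right, y down, z forward; pixel columns grow to the right and rows downward; lengths in mm; the calibration is good to about 2 mm. A picture is of the moment at which its call begins.
- ctrl.finish_job(): hands the job in, once; it reports no verdict.
The state is a dict: "clock": time; "qpos": joint angles; "qd": joint speeds; "tau": joint torques, N m; "eef_pos": TCP position; "tool_rot": TCP orientation; "force": force on the tool from outside, world axes, zero at the start; "torque": the same for the moment, N m; "width": finger opening in mm.
Only numpy, scipy, OpenCV 4.12 (cv2) and the standard library are available. Lean on these libraries where they do the work, as an engineer would, in place of code of your own. Each camera call takes 0.05 s, during which the arm holds its last target.

## Working session

There is one attempt and no reset: what is moved stays moved. The work goes in short steps, Python scripts to look and compute and a shell command to move; the robot and the scene stay as the last step left them, time stands still between calls to the robot, and variables do not carry over. Pictures are saved under pics/ and viewed, and the job is handed in when it is done.

```bash
mkdir -p pics; cat > h.py <<'E'
import numpy as np, cv2
from cell import ctrl
def grab(n):
    d=ctrl.get_image(n); return d
def save(d,f,s=1.25):
    im=cv2.cvtColor(d["image"],cv2.COLOR_RGB2BGR); cv2.imwrite(f,cv2.resize(im,None,fx=s,fy=s))
def K(d):
    f=200/np.tan(np.radians(d["vertical_fov"])/2); return f,d["cx"],d["cy"]
def ray(d,u,v,z):
    f,cx,cy=K(d);E=d["extrinsics"];R=E[:3,:3];t=E[:3,3]
    o=-R.T@t; r=R.T@np.array([(u-cx)/f,(v-cy)/f,1]); return o+r*(z-o[2])/r[2]
def cloud(d):
    f,cx,cy=K(d);E=d["extrinsics"];R=E[:3,:3];t=E[:3,3]
    z=d["z_map"];v,u=np.mgrid[0:400,0:640]
    p=np.stack([(u-cx)/f*z,(v-cy)/f*z,z],-1)
    P=(p-t)@R; P[z==0]=np.nan; return P
E
python3 - <<'E'
from h import *
for n in("top","side"):
    d=grab(n);save(d,f"pics/{n}0.png");print(n,K(d),d["extrinsics"].round(3).tolist())
s=ctrl.read_state();print(s)
E
```

```text
top (np.float64(457.7250160082688), 312.19506639368615, 198.39503477839628) [[-0.025, -1.0, -0.007, 8.529], [-0.995, 0.026, -0.093, 484.359], [0.093, 0.004, -0.996, 1405.263], [0.0, 0.0, 0.0, 1.0]]
side (np.float64(496.1642346442906), 327.43795121212, 195.49777076439815) [[0.691, -0.722, -0.02, -356.401], [-0.54, -0.498, -0.679, 319.019], [0.48, 0.48, -0.734, 1187.343], [0.0, 0.0, 0.0, 1.0]]
{'clock': 0.1, 'qpos': array([-1.24581982,  0.62922539,  0.0384467 ,  1.51825318, -0.02699448,
        0.99632309, -0.01998001]), 'qd': array([ 0.00084565, -0.0029839 , -0.00055257, -0.00286907, -0.00138389,
        0.00079642, -0.00011966]), 'tau': array([ 2.92113145e-03, -5.64535403e+01,  1.23015683e+00, -1.93975854e+01,
        1.12131372e-02,  5.30314413e-03,  1.85113748e-06]), 'eef_pos': array([247.35088429, 600.49438507, 230.50413805]), 'tool_rot': array([-3.13990173e+00,  2.11047228e-05,  2.75083793e+00]), 'force': array([-0.09602723,  0.69456215, -0.5692927 ]), 'torque': array([-0.01582151,  0.01301299, -0.00911565]), 'width': 85.84646426988505}
```

View pics/top0.png

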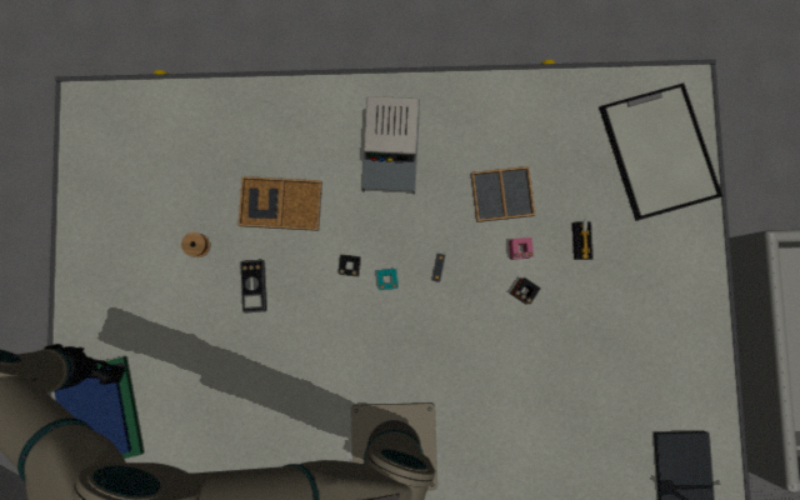

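View pics/side0.png

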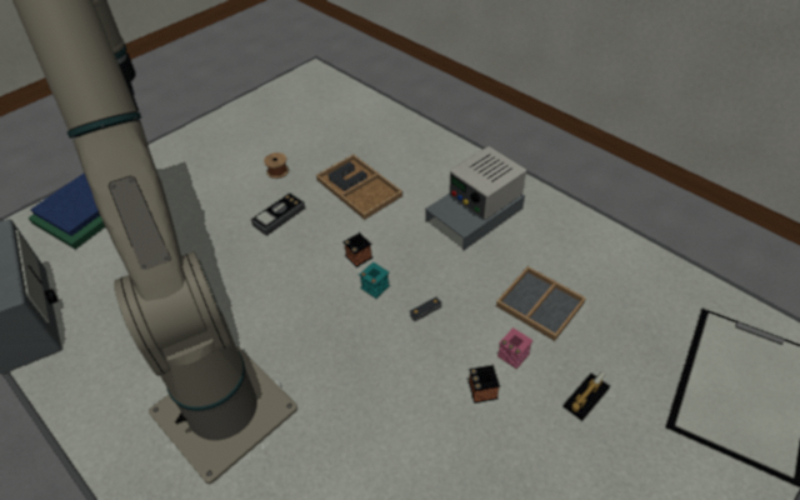

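The top view shows the core tray at (280,203) px, riser at (389,175), coil tray at (503,194), meter at (253,285), coils at (349,265) and (525,290), yoke at (439,267), reel at (195,245) and switch at (583,240). The pink coil (520,248) and turquoise coil (387,279) are decoys. Next I'll look at an enlarged crop.

```bash
python3 - <<'E'
from h import *
d=grab("top");im=cv2.cvtColor(d["image"],cv2.COLOR_RGB2BGR)
np.savez("top0.npz",**{k:d[k] for k in d})
g=cv2.resize(im[120:260,135:335],None,fx=4,fy=4,interpolation=cv2.INTER_CUBIC);cv2.imwrite("pics/cl.png",cv2.convertScaleAbs(g,alpha=1.6))
g=cv2.resize(im[120:260,300:490],None,fx=4,fy=4,interpolation=cv2.INTER_CUBIC);cv2.imwrite("pics/cr.png",cv2.convertScaleAbs(g,alpha=1.6))
E
```

```text
(no output)
```

View pics/cl.png

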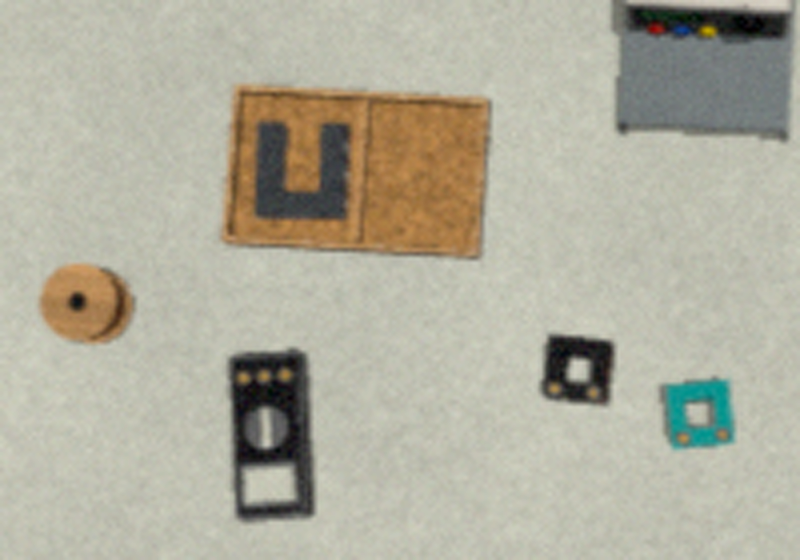

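View pics/cr.png

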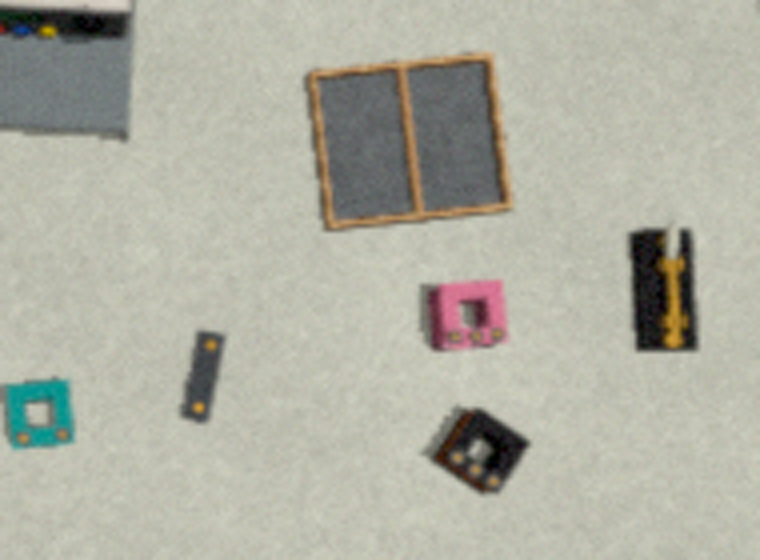

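```bash
cat > meas.py <<'E'
from h import *
def rect(d,mask,z,roi):
    x0,y0,x1,y1=roi; m=np.zeros((400,640),np.uint8); m[y0:y1,x0:x1]=mask[y0:y1,x0:x1]
    M=cv2.resize(m*255,None,fx=4,fy=4,interpolation=cv2.INTER_LINEAR)
    c,_=cv2.findContours((M>127).astype(np.uint8),cv2.RETR_EXTERNAL,cv2.CHAIN_APPROX_NONE)
    c=max(c,key=cv2.contourArea)[:,0,:]
    P=np.array([ray(d,(u+.5)/4-.5,(v+.5)/4-.5,z)[:2] for u,v in c],np.float32)
    (cx,cy),(w,h),a=cv2.minAreaRect(P)
    # long axis angle
    return np.round([cx,cy,w,h,a],1)
E
cat > m1.py <<'E'
from meas import *
d=dict(np.load("top0.npz")); im=d["image"].astype(int)
for n in("vertical_fov","cx","cy"): d[n]=float(d[n])
g=im.sum(2)/3; C=cloud(d)
bgd=np.median(g[150:250,150:480]); print("bg",bgd)
sat=im.max(2)-im.min(2)
dark=(g<bgd*.55)
H=C[...,2]
def at(u,v):return u,v
rois={"coarse":(265,198,295,226,50),"fine":(400,215,440,250,50),"yoke":(340,198,362,230,20),"meter":(188,203,218,255,26),"switch":(452,172,480,212,10),"ucore":(195,147,226,180,24)}
for n,(a,b,c,e,z) in rois.items():
    print(n,rect(d,dark,z,(a,b,c,e)),"h med/max",np.nanpercentile(H[b:e,a:c],[5,50,95]).round(1))
br=((im[...,0]-im[...,2])>35*bgd/150)
print("coretray",rect(d,br|dark,20,(185,135,262,190)))
print("coiltray",rect(d,br|dark,20,(370,128,432,182)))
print("reel",rect(d,br,42,(140,180,170,212)))
r=(abs(g-bgd)>.2*bgd)
print("riser top",rect(d,(H>30)&(H<60),46,(280,60,345,165)), rect(d,(H>100),127,(280,60,345,165)))
E
python3 m1.py
```

```text
bg 116.33333333333333
coarse [442.8  98.3  51.3  51.2  88.5] h med/max [-3.7  2.5 53.3]
fine [ 370.4 -326.4   58.    55.1   54.1] h med/max [-4.2  1.8 52.2]
yoke [ 433.9 -121.5   21.4   69.8   77.9] h med/max [-3.7  2.2 23.3]
meter [399.9 338.2  61.3 129.5  89.9] h med/max [-2.8 19.4 32.6]
switch [ 493.3 -485.2   98.    50.4    0. ] h med/max [-3.6  3.8 29.8]
ucore [604.6 317.1  84.2  85.1  88.5] h med/max [ 1.5  9.5 28.3]
coretray [607.  273.1 205.1 129.5  85.2]
coiltray [ 616.1 -289.8  128.8  152.3    4.5]
reel [504.2 477.6  71.1  61.3  88.5]
riser top [680.3  -7.2 134.4 110.1  85.6] [760.2 -13.6 125.7 151.3  85.5]
```

```bash
cat >> m1.py <<'E'
print('----')
import itertools
def hrect(n,lo,hi,roi):
    a,b,c,e=roi; Q=C[b:e,a:c].reshape(-1,3); Q=Q[(Q[:,2]>lo)&(Q[:,2]<hi)]
    (x,y),(w,h),an=cv2.minAreaRect(Q[:,:2].astype(np.float32)); print(n,len(Q),np.round([x,y,w,h,an],1),"z",np.median(Q[:,2]).round(1),"mean",Q.mean(0).round(1))
hrect("fine",44,60,(395,210,445,255)); hrect("coarse",44,60,(260,195,300,230)); hrect("meter",18,45,(185,200,222,258))
hrect("riser",38,56,(280,60,345,165));hrect("yoke",12,30,(335,195,365,232))
# socket colour centroids
for n,(a,b,c,e) in {"fine":(395,210,445,255),"coarse":(260,195,300,230),"meter":(188,203,218,255),"yoke":(340,198,362,230)}.items():
    z={"fine":50,"coarse":50,"meter":26,"yoke":20}[n]
    s=((im[...,0]-im[...,2])>40)&(im[...,1]>65); m=np.zeros((400,640),np.uint8);m[b:e,a:c]=s[b:e,a:c]
    k,l,st,ce=cv2.connectedComponentsWithStats(m)
    print(n,[(ray(d,*ce[i],z)[:2].round(1).tolist(),int(st[i,4])) for i in range(1,k) if st[i,4]>2])
# inner light hole of coils
for n,(a,b,c,e) in {"fine":(405,218,435,247),"coarse":(268,200,292,223)}.items():
    m=(~dark[b:e,a:c]).astype(np.uint8); k,l,st,ce=cv2.connectedComponentsWithStats(m)
    print(n,"hole",[(ray(d,ce[i][0]+a,ce[i][1]+b,50)[:2].round(1).tolist(),int(st[i,4])) for i in range(1,k) if 5<st[i,4]<80])
E
python3 m1.py | sed -n '/----/,$p'
python3 - <<'E'
from h import *
d=grab("side");im=cv2.cvtColor(d["image"],cv2.COLOR_RGB2BGR)
np.savez("side0.npz",**d)
g=cv2.resize(im[185:335,270:470],None,fx=4,fy=4,interpolation=cv2.INTER_CUBIC);cv2.imwrite("pics/sa.png",cv2.convertScaleAbs(g,alpha=1.6))
E
```

```text
----
fine 207 [ 370.2 -333.7   49.    47.9   54.1] z 51.1 mean [ 370.2 -333.4   50.7]
coarse 193 [443.7  98.1  48.3  47.6  81.8] z 51.0 mean [443.4  97.7  51.1]
meter 784 [399.3 339.5 129.6  59.3   2.7] z 28.0 mean [398.8 338.2  28. ]
riser 1033 [731.7 -11.3 131.9 208.1  85.4] z 46.9 mean [667.4  -8.5  46.8]
yoke 150 [ 433.5 -123.7   20.2   69.3   76.7] z 21.0 mean [ 433.2 -123.3   20.8]
fine []
coarse []
meter [([445.5, 343.7], 3)]
yoke [([459.1, -129.0], 4), ([409.9, -117.1], 5)]
fine hole [([370.9, -325.0], 16), ([356.0, -323.2], 6)]
coarse hole [([442.2, 97.4], 33)]
```

View pics/sa.png

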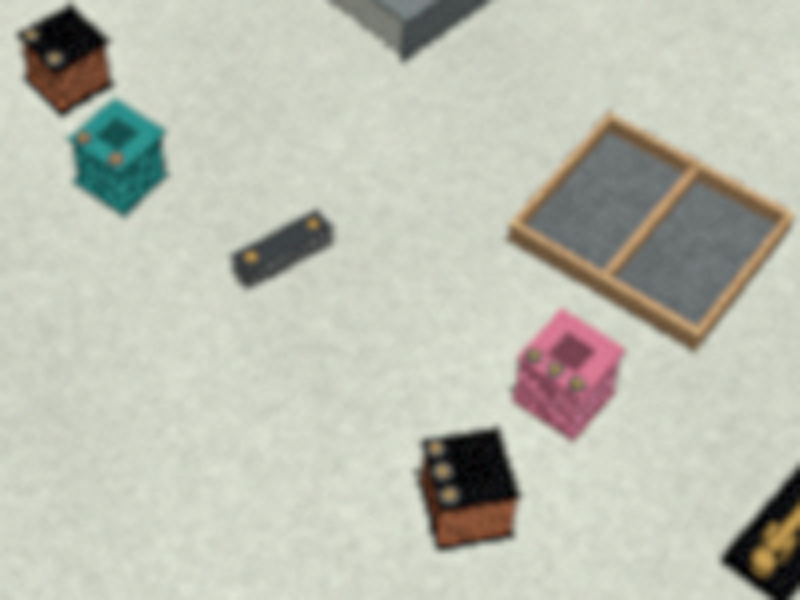

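```bash
cat > go.py <<'E'
import sys,numpy as np
from scipy.spatial.transform import Rotation as Ro
from cell import ctrl
s=ctrl.read_state(); p=s["eef_pos"]; R=Ro.from_euler("xyz",s["tool_rot"])
print("clk",round(s["clock"],2),"p",p.round(1),"rpy",np.degrees(s["tool_rot"]).round(1),"w",round(s["width"],1),"F",s["force"].round(1),"q",s["qpos"].round(2))
for a in sys.argv[1:]:
    x,y,z,yaw=map(float,a.split(","))
    T=Ro.from_euler("xyz",[180,0,yaw],degrees=True)
    print(a,"->",R.inv().apply(np.array([x,y,z])-p).round(1),(R.inv()*T).as_rotvec(degrees=True).round(1))
E
python3 go.py 443.5,98,140,88
```

```text
clk 0.2 p [247.4 600.7 230.7] rpy [-179.9    0.   157.6] w 85.2 F [-0.4  0.4 -0.8] q [-1.25  0.63  0.04  1.52 -0.03  1.   -0.02]
443.5,98,140,88 -> [-372.8 -390.    91.2] [-0.1  0.  69.6]
```

```bash
python3 -m jog '-370 -390 60 0 0 69 1;-370 -390 60 0 0 69 1;-370 -390 60 0 0 69 1;-370 -390 60 0 0 69 1;-370 -390 60 0 0 69 1;-370 -390 60 0 0 69 1;-370 -390 60 0 0 69 1;-370 -390 60 0 0 69 1'; python3 go.py 443.5,98,140,88
```

```text
clock: 1.2
eef_pos: [427.1, 135.9, 175.8]
tool_rot: [3.141, -0.0, 1.547]
force: [1.2, -0.3, -0.0]
width: 85.6
clk 1.2 p [427.1 135.9 175.8] rpy [180.   -0.   88.6] w 85.6 F [ 1.2 -0.3 -0. ] q [-0.62  0.45  0.34  2.13 -0.26  0.6  -0.11]
443.5,98,140,88 -> [-37.5  17.3  35.8] [ 0.  -0.   0.6]
```

```bash
python3 -m jog '-37 17 70 0 0 0.5 1;-37 17 70 0 0 0.5 1;-37 17 70 0 0 0.5 1;-37 17 70 0 0 0.5 1'; python3 go.py 443.5,98,22,88
```

```text
clock: 1.7
eef_pos: [442.8, 100.8, 106.4]
tool_rot: [3.141, -0.001, 1.539]
force: [-0.8, -0.1, -0.5]
width: 85.4
clk 1.7 p [442.8 100.8 106.4] rpy [180.   -0.   88.2] w 85.4 F [-0.8 -0.1 -0.5] q [-0.46  0.58  0.25  2.17 -0.34  0.42  0.03]
443.5,98,22,88 -> [-2.8  0.7 84.4] [ 0.  -0.   0.2]
```

```bash
python3 -m jog '-2 0.5 40 0 0 0 1;-2 0.5 70 0 0 0 1;-2 0.5 84 0 0 0 1;-2 0.5 84 0 0 0 1;-2 0.5 84 0 0 0 1'; python3 go.py 443.5,98,22,88
python3 - <<'E'
from h import *
d=grab("side");im=cv2.cvtColor(d["image"],cv2.COLOR_RGB2BGR)
g=cv2.resize(im[130:280,190:390],None,fx=4,fy=4,interpolation=cv2.INTER_CUBIC);cv2.imwrite("pics/sb.png",cv2.convertScaleAbs(g,alpha=1.6))
E
```

```text
clock: 2.33
eef_pos: [443.6, 98.9, 22.8]
tool_rot: [3.14, -0.001, 1.54]
force: [-0.5, 0.2, 0.2]
width: 85.2
clk 2.33 p [443.6  98.9  22.8] rpy [179.9  -0.   88.2] w 85.2 F [-0.5  0.2  0.2] q [-0.42  0.76  0.21  2.21 -0.65  0.23  0.34]
443.5,98,22,88 -> [-0.9 -0.1  0.8] [ 0.1 -0.   0.2]
```

View pics/sb.png

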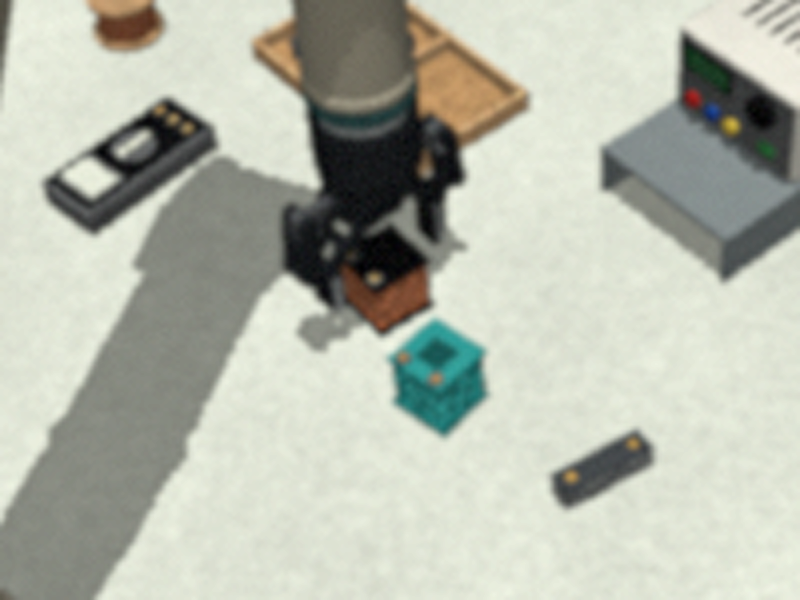

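The fingers straddle the black coil at (385,275) px, clear of the turquoise one. Closing.

```bash
python3 -m jog '0 0 0 0 0 0 -1;0 0 0 0 0 0 -1;0 0 0 0 0 0 -1;0 0 0 0 0 0 -1;0 0 0 0 0 0 -1;0 0 0 0 0 0 -1;0 0 0 0 0 0 -1;0 0 0 0 0 0 -1'; python3 -m jog '0 0 -60 0 0 0 -1;0 0 -120 0 0 0 -1;0 0 -120 0 0 0 -1;0 0 -120 0 0 0 -1'; python3 go.py 613,-254,140,94.5; python3 - <<'E'
import numpy as np
a=np.radians(4.5);c=np.array([616.1,-289.8])
for s in(35,-35):print(c+s*np.array([-np.sin(a),np.cos(a)]))
E
```

```text
clock: 3.38
eef_pos: [443.7, 98.1, 22.8]
tool_rot: [3.14, -0.001, 1.537]
force: [-1.0, 0.7, 11.0]
width: 48.1
clock: 3.88
eef_pos: [442.3, 98.4, 141.6]
tool_rot: [-3.141, -0.0, 1.538]
force: [-0.2, 0.5, -2.4]
width: 47.7
clk 3.88 p [442.3  98.4 141.6] rpy [-180.    -0.    88.1] w 47.7 F [-0.2  0.5 -2.4] q [-0.63  0.55  0.5   2.15 -0.5   0.56  0.21]
613,-254,140,94.5 -> [-346.6  182.     1.4] [-0.  -0.  -6.4]
[ 613.35393165 -254.90789332]
[ 618.84606835 -324.69210668]
```

```bash
python3 -m jog '-346 182 0 0 0 -6.4 -1;-346 182 0 0 0 -6.4 -1;-346 182 0 0 0 -6.4 -1;-346 182 0 0 0 -6.4 -1;-346 182 0 0 0 -6.4 -1;-346 182 0 0 0 -6.4 -1;-346 182 0 0 0 -6.4 -1;-346 182 0 0 0 -6.4 -1'; python3 - <<'E'
from h import *
d=dict(np.load("top0.npz"))
C=cloud(d)
for n,(a,b,c,e) in {"coil":(360,120,440,190),"core":(180,130,268,195)}.items():
    Q=C[b:e,a:c].reshape(-1,3);Q=Q[(Q[:,2]>15)&(Q[:,2]<30)];print(n,len(Q),np.round(sum(map(lambda t:list(t) if hasattr(t,'__len__') else [t],cv2.minAreaRect(Q[:,:2].astype(np.float32))),[]),1))
E
python3 go.py 613.4,-254.9,70,94.5
```

```text
clock: 4.88
eef_pos: [611.9, -254.5, 139.3]
tool_rot: [-3.138, -0.002, 1.647]
force: [0.3, 0.9, -1.9]
width: 47.6
coil 355 [ 616.3 -291.7  127.5  147.2    4.4]
core 803 [607.1 273.1 203.3 127.6  85.5]
clk 4.88 p [ 611.9 -254.5  139.3] rpy [-1.798e+02 -1.000e-01  9.440e+01] w 47.6 F [ 0.3  0.9 -1.9] q [ 0.11  0.79  0.43  1.57 -0.4   0.88  0.76]
613.4,-254.9,70,94.5 -> [-0.6  1.7 69.3] [-0.2 -0.1 -0.1]
```

```bash
python3 -m jog '-1.5 1.7 50 0 0 0 -1;-1.5 1.7 80 0 0 0 -1;-1.5 1.7 100 0 0 0 -1;-1.5 1.7 108 0 0 0 -1;-1.5 1.7 108 0 0 0 -1;-1.5 1.7 108 0 0 0 -1';python3 go.py 613.5,-256,27,94.5;python3 - <<'E'
from h import *
d=grab("side");im=cv2.cvtColor(d["image"],cv2.COLOR_RGB2BGR)
g=cv2.resize(im[160:310,330:530],None,fx=4,fy=4,interpolation=cv2.INTER_CUBIC);cv2.imwrite("pics/sc.png",cv2.convertScaleAbs(g,alpha=1.6))
E
```

```text
clock: 5.62
eef_pos: [616.1, -255.5, 35.1]
tool_rot: [3.14, 0.001, 1.65]
force: [-0.3, 0.2, -1.2]
width: 48.2
clk 5.62 p [ 616.1 -255.5   35.1] rpy [1.799e+02 1.000e-01 9.450e+01] w 48.2 F [-0.3  0.2 -1.2] q [ 0.15  0.92  0.36  1.61 -0.46  0.69  0.81]
613.5,-256,27,94.5 -> [-0.3 -2.7  8.1] [0.1 0.1 0. ]
```

View pics/sc.png

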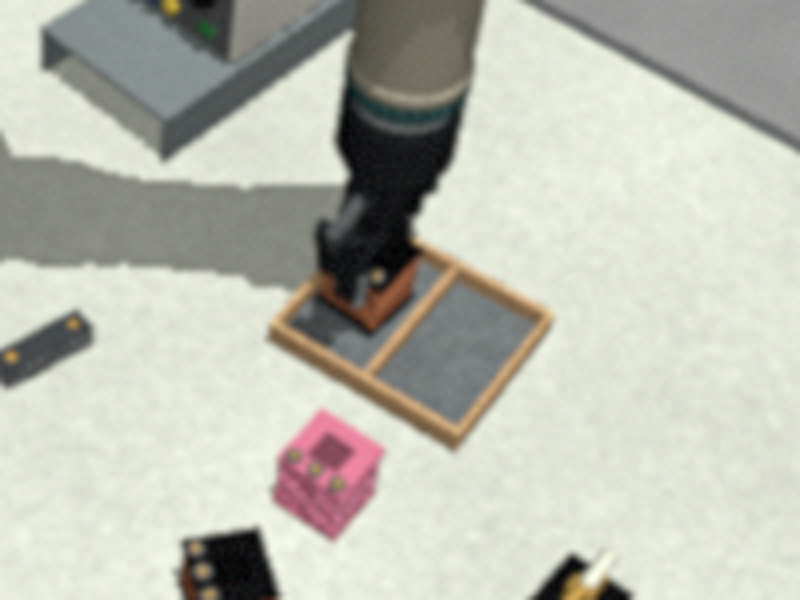

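The coil hangs inside the left bay at (370,290) px, clear of the walls. Lowering.

```bash
python3 -m jog '0 -2 4 0 0 0 -1;0 -2 6 0 0 0 -1;0 -2 7 0 0 0 -1;0 -2 7 0 0 0 -1';python3 go.py 613.5,-256,27,94.5
```

```text
clock: 6.18
eef_pos: [613.1, -255.3, 27.0]
tool_rot: [-3.141, -0.0, 1.649]
force: [-1.5, 1.9, 2.1]
width: 48.3
clk 6.17 p [ 613.1 -255.3   27. ] rpy [-180.    -0.    94.5] w 48.3 F [-1.5  1.9  2.1] q [ 0.15  0.93  0.36  1.62 -0.46  0.68  0.82]
613.5,-256,27,94.5 -> [-0.7  0.3  0. ] [-0. -0. -0.]
```

```bash
python3 -m jog '0 0 0.5 0 0 0 0.2;0 0 0.5 0 0 0 0.6;0 0 0.5 0 0 0 0.6;0 0 0.5 0 0 0 0.6';python3 -m jog '0 0 -20 0 0 0 0.8;0 0 -60 0 0 0 1;0 0 -110 0 0 0 1;0 0 -110 0 0 0 1';python3 go.py 370.2,-333.4,130,54.1 370.2,-333.4,130,144.1
```

```text
clock: 6.68
eef_pos: [613.4, -255.3, 26.3]
tool_rot: [3.142, 0.0, 1.65]
force: [0.4, -0.5, -0.4]
width: 68.4
clock: 7.18
eef_pos: [616.3, -257.4, 142.5]
tool_rot: [3.133, 0.005, 1.649]
force: [-0.8, 0.4, -0.2]
width: 85.6
clk 7.17 p [ 616.3 -257.4  142.5] rpy [179.5   0.3  94.5] w 85.6 F [-0.8  0.4 -0.2] q [ 0.11  0.79  0.43  1.56 -0.4   0.87  0.77]
370.2,-333.4,130,54.1 -> [ -56.4 -251.4   10.5] [ 0.6  0.1 40.4]
370.2,-333.4,130,144.1 -> [ -56.4 -251.4   10.5] [  0.4   0.5 -49.6]
```

```bash
python3 -m jog '-56 -251 10 0 0 40 1;-56 -251 10 0 0 40 1;-56 -251 10 0 0 40 1;-56 -251 10 0 0 40 1;-56 -251 10 0 0 40 1;-56 -251 10 0 0 40 1;-56 -251 10 0 0 40 1';python3 go.py 370.2,-333.4,23,54.1;python3 - <<'E'
from h import *
d=grab("side");im=cv2.cvtColor(d["image"],cv2.COLOR_RGB2BGR)
g=cv2.resize(im[180:350,330:530],None,fx=3.5,fy=3.5,interpolation=cv2.INTER_CUBIC);cv2.imwrite("pics/sd.png",cv2.convertScaleAbs(g,alpha=1.6))
E
```

```text
clock: 8.05
eef_pos: [369.5, -330.4, 126.3]
tool_rot: [3.141, -0.001, 0.954]
force: [0.2, 0.1, -0.0]
width: 85.3
clk 8.05 p [ 369.5 -330.4  126.3] rpy [179.9  -0.   54.7] w 85.3 F [ 0.2  0.1 -0. ] q [ 0.31  0.64  0.56  2.05 -0.59  0.61  0.65]
370.2,-333.4,23,54.1 -> [ -2.1   2.3 103.3] [ 0.1 -0.   0.6]
```

View pics/sd.png

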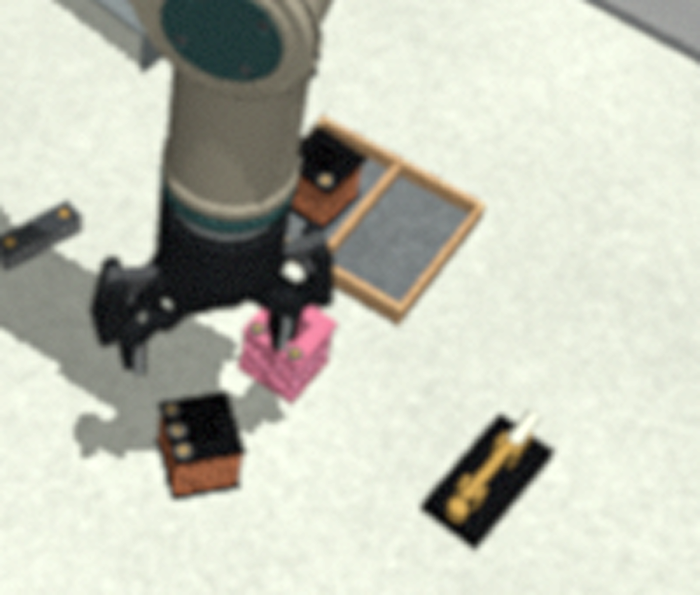

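The coarse coil stands in its bay (330,175 px). The gripper is above the fine coil (200,445), and pink (288,355) stays clear of the finger line. Descending.

```bash
python3 -m jog '-1.5 1.5 50 0 0 0.5 1;-1.5 1.5 80 0 0 0.5 1;-1.5 1.5 103 0 0 0.5 1;-1.5 1.5 103 0 0 0.5 1;-1.5 1.5 103 0 0 0.5 1';python3 go.py 370.2,-333.4,23,54.1
```

```text
clock: 8.72
eef_pos: [368.7, -333.1, 23.8]
tool_rot: [3.141, 0.0, 0.944]
force: [-0.6, 1.1, -0.1]
width: 85.3
clk 8.72 p [ 368.7 -333.1   23.8] rpy [179.9   0.   54.1] w 85.3 F [-0.6  1.1 -0.1] q [ 0.45  0.8   0.35  2.09 -0.75  0.37  0.79]
370.2,-333.4,23,54.1 -> [0.7 1.4 0.8] [ 0.1  0.  -0. ]
```

```bash
python3 -m jog '0 0 0 0 0 0 -1;0 0 0 0 0 0 -1;0 0 0 0 0 0 -1;0 0 0 0 0 0 -1;0 0 0 0 0 0 -1;0 0 0 0 0 0 -1;0 0 0 0 0 0 -1;0 0 0 0 0 0 -1'; python3 -m jog '0 0 -50 0 0 0 -1;0 0 -100 0 0 0 -1;0 0 -125 0 0 0 -1;0 0 -125 0 0 0 -1;0 0 -125 0 0 0 -1'; python3 go.py 619,-326,150,94.5
```

```text
clock: 9.72
eef_pos: [368.9, -333.8, 24.5]
tool_rot: [3.139, -0.0, 0.943]
force: [0.8, -0.5, 6.5]
width: 46.9
clock: 10.35
eef_pos: [367.5, -332.1, 147.5]
tool_rot: [-3.14, -0.001, 0.943]
force: [-0.1, 0.5, -3.2]
width: 46.9
clk 10.35 p [ 367.5 -332.1  147.5] rpy [-179.9   -0.    54. ] w 46.9 F [-0.1  0.5 -3.2] q [ 0.27  0.61  0.61  2.04 -0.56  0.66  0.63]
619,-326,150,94.5 -> [152.6 200.   -2.8] [ -0.1  -0.1 -40.5]
```

```bash
python3 -m jog '152 200 0 0 0 -40.5 -1;152 200 0 0 0 -40.5 -1;152 200 0 0 0 -40.5 -1;152 200 0 0 0 -40.5 -1;152 200 0 0 0 -40.5 -1;152 200 0 0 0 -40.5 -1;152 200 0 0 0 -40.5 -1'; python3 go.py 619,-326.5,36,94.5
```

```text
clock: 11.22
eef_pos: [616.7, -328.2, 147.3]
tool_rot: [-3.139, -0.001, 1.647]
force: [0.0, 0.6, -0.9]
width: 46.7
clk 11.22 p [ 616.7 -328.2  147.3] rpy [-1.798e+02 -1.000e-01  9.430e+01] w 46.7 F [ 0.   0.6 -0.9] q [ 0.22  0.83  0.44  1.45 -0.39  0.95  0.84]
619,-326.5,36,94.5 -> [  1.4   2.7 111.3] [-0.2 -0.1 -0.2]
```

```bash
python3 -m jog '0.5 2 50 0 0 0 -1;0.5 2 80 0 0 0 -1;0.5 2 100 0 0 0 -1;0.5 2 111 0 0 0 -1;0.5 2 111 0 0 0 -1';python3 go.py 619,-326,28,94.5;python3 - <<'E'
from h import *
d=grab("side");im=cv2.cvtColor(d["image"],cv2.COLOR_RGB2BGR)
g=cv2.resize(im[160:310,330:530],None,fx=4,fy=4,interpolation=cv2.INTER_CUBIC);cv2.imwrite("pics/se.png",cv2.convertScaleAbs(g,alpha=1.6))
E
```

```text
clock: 11.85
eef_pos: [620.6, -327.0, 37.2]
tool_rot: [-3.141, -0.0, 1.649]
force: [-0.5, -0.7, -2.4]
width: 47.0
clk 11.85 p [ 620.6 -327.    37.2] rpy [-180.    -0.    94.5] w 47.0 F [-0.5 -0.7 -2.4] q [ 0.24  0.96  0.38  1.49 -0.45  0.77  0.88]
619,-326,28,94.5 -> [ 1.2 -1.5  9.2] [-0. -0. -0.]
```

View pics/se.png

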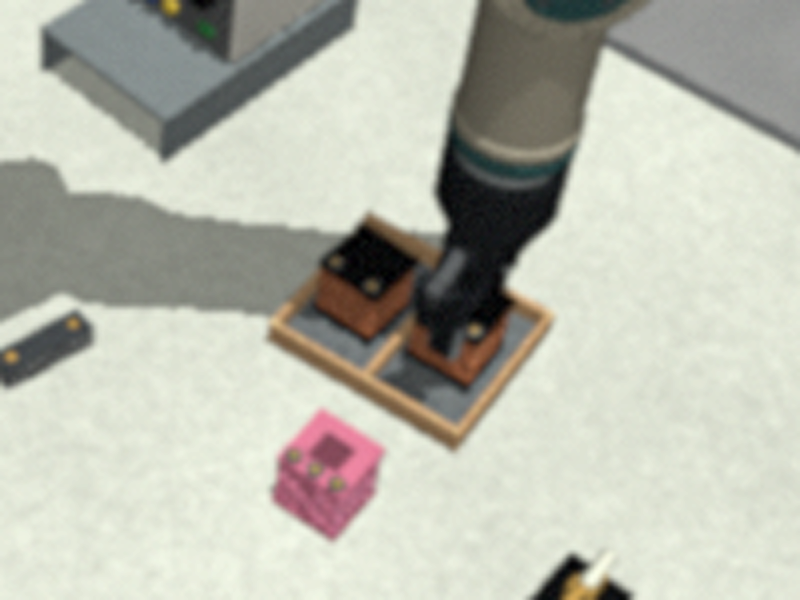

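The fine coil is inside the right bay at (460,345) px, and the coarse coil stands at (368,283). Lowering and releasing.

```bash
python3 -m jog '1 -1 4 0 0 0 -1;1 -1 6 0 0 0 -1;1 -1 7.5 0 0 0 -1;1 -1 8.5 0 0 0 -1;1 -1 8.5 0 0 0 -1';python3 go.py 619,-326,27,94.5
```

```text
clock: 12.52
eef_pos: [619.9, -326.0, 28.8]
tool_rot: [-3.142, -0.0, 1.649]
force: [-0.4, -0.6, -2.4]
width: 46.9
clk 12.53 p [ 619.9 -326.    28.8] rpy [-180.    -0.    94.5] w 46.9 F [-0.4 -0.6 -2.4] q [ 0.25  0.97  0.37  1.5  -0.45  0.76  0.88]
619,-326,27,94.5 -> [ 0.  -0.9  1.8] [-0. -0.  0.]
```

```bash
python3 -m jog '0 0 1 0 0 0 -1;0 0 1.5 0 0 0 -1;0 0 1.5 0 0 0 -1';python3 go.py
```

```text
clock: 12.9
eef_pos: [619.9, -326.0, 28.6]
tool_rot: [3.141, -0.0, 1.649]
force: [-2.5, 1.0, 6.2]
width: 46.8
clk 12.9 p [ 619.9 -326.    28.6] rpy [180.   -0.   94.5] w 46.8 F [-2.5  1.   6.2] q [ 0.25  0.97  0.37  1.5  -0.45  0.76  0.88]
```

```bash
python3 -m jog '0 0 0 0 0 0 0.2;0 0 0 0 0 0 0.6;0 0 0 0 0 0 0.6;0 0 0 0 0 0 0.6';python3 -m jog '0 0 -20 0 0 0 0.8;0 0 -60 0 0 0 1;0 0 -110 0 0 0 1;0 0 -110 0 0 0 1;0 0 -110 0 0 0 1';python3 go.py 433.5,-123.5,110,167.2
```

```text
clock: 13.4
eef_pos: [619.8, -326.0, 27.2]
tool_rot: [-3.141, 0.0, 1.649]
force: [0.1, 0.8, -0.9]
width: 68.0
clock: 14.02
eef_pos: [619.9, -325.8, 138.2]
tool_rot: [3.141, 0.0, 1.649]
force: [-0.1, 0.0, -1.2]
width: 85.4
clk 14.03 p [ 619.9 -325.8  138.2] rpy [180.    0.   94.5] w 85.4 F [-0.1  0.  -1.2] q [ 0.22  0.84  0.43  1.45 -0.4   0.94  0.84]
433.5,-123.5,110,167.2 -> [ 216.3 -169.9   28.1] [  0.    0.  -72.7]
```

```bash
python3 -m jog '216 -170 28 0 0 -72.7 0.3;216 -170 28 0 0 -72.7 0.3;216 -170 28 0 0 -72.7 0.3;216 -170 28 0 0 -72.7 0.3;216 -170 28 0 0 -72.7 0.3;216 -170 28 0 0 -72.7 0.3;216 -170 28 0 0 -72.7 0.3;216 -170 28 0 0 -72.7 0.3';python3 go.py 433.5,-123.5,6,167.2
```

```text
clock: 15.02
eef_pos: [432.6, -123.7, 108.7]
tool_rot: [3.141, -0.002, 2.917]
force: [0.6, 0.7, 0.2]
width: 55.4
clk 15.03 p [ 432.6 -123.7  108.7] rpy [ 1.800e+02 -1.000e-01  1.671e+02] w 55.4 F [0.6 0.7 0.2] q [ 0.17  0.56  0.06  2.17 -0.08  0.41  1.65]
433.5,-123.5,6,167.2 -> [ -1.    0.4 102.7] [ 0.  -0.1 -0.1]
```

```bash
python3 -m jog '-1 0 50 0 0 0 0.3;-1 0 80 0 0 0 0.3;-1 0 97 0 0 0 0.3;-1 0 101 0 0 0 0.3;-1 0 101 0 0 0 0.3';python3 go.py 433.5,-123.5,6,167.2;python3 - <<'E'
from h import *
d=grab("side");im=cv2.cvtColor(d["image"],cv2.COLOR_RGB2BGR)
g=cv2.resize(im[160:310,230:430],None,fx=4,fy=4,interpolation=cv2.INTER_CUBIC);cv2.imwrite("pics/sf.png",cv2.convertScaleAbs(g,alpha=1.6))
E
```

```text
clock: 15.65
eef_pos: [433.3, -124.0, 7.2]
tool_rot: [-3.14, -0.003, 2.916]
force: [0.1, 0.4, 0.0]
width: 55.2
clk 15.65 p [ 433.3 -124.     7.2] rpy [-179.9   -0.2  167.1] w 55.2 F [0.1 0.4 0. ] q [ 0.04  0.8   0.26  2.21 -0.9   0.23  2.45]
433.5,-123.5,6,167.2 -> [-0.1  0.5  1.2] [-0.1 -0.2 -0.1]
```

View pics/sf.png

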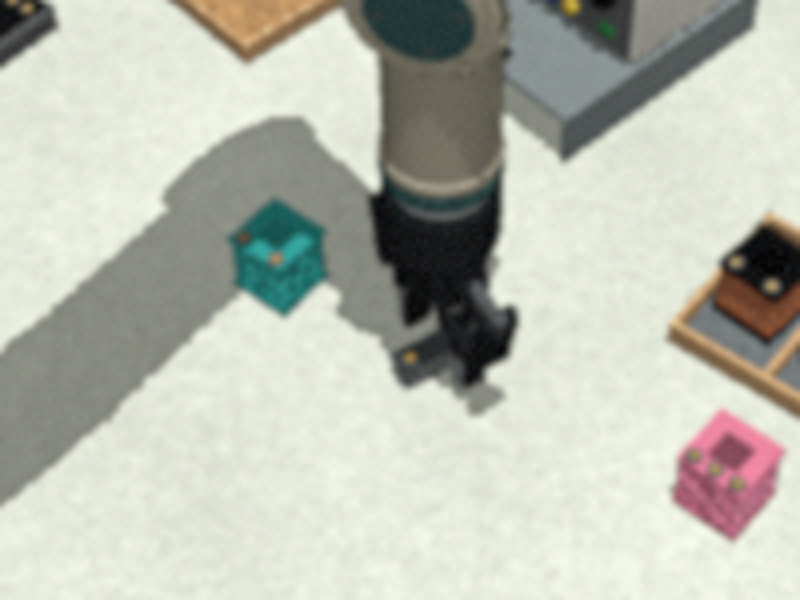

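The fingers straddle the yoke (end visible at 410,358 px). Closing.

```bash
python3 -m jog '0 0 0 0 0 0 -1;0 0 0 0 0 0 -1;0 0 0 0 0 0 -1;0 0 0 0 0 0 -1;0 0 0 0 0 0 -1;0 0 0 0 0 0 -1;0 0 0 0 0 0 -1;0 0 0 0 0 0 -1'; python3 -m jog '0 0 -50 0 0 0 -1;0 0 -100 0 0 0 -1;0 0 -125 0 0 0 -1;0 0 -125 0 0 0 -1;0 0 -125 0 0 0 -1'; python3 go.py 603,222,135,175.3
```

```text
clock: 16.7
eef_pos: [434.7, -124.1, 9.1]
tool_rot: [3.141, 0.001, 2.918]
force: [0.0, -0.4, 5.1]
width: 18.4
clock: 17.32
eef_pos: [433.8, -123.7, 132.7]
tool_rot: [3.141, -0.001, 2.918]
force: [-0.1, 0.2, -2.6]
width: 18.3
clk 17.32 p [ 433.8 -123.7  132.7] rpy [ 1.800e+02 -1.000e-01  1.672e+02] w 18.3 F [-0.1  0.2 -2.6] q [-0.21  0.6   0.63  2.16 -0.66  0.58  2.26]
603,222,135,175.3 -> [-88.5 374.6  -2.2] [ 0.  -0.1 -8.1]
```

```bash
python3 -m jog '-88 374 0 0 0 -8 -1;-88 374 0 0 0 -8 -1;-88 374 0 0 0 -8 -1;-88 374 0 0 0 -8 -1;-88 374 0 0 0 -8 -1;-88 374 0 0 0 -8 -1;-88 374 0 0 0 -8 -1;-88 374 0 0 0 -8 -1'; python3 go.py 603,222,35,175.3
```

```text
clock: 18.32
eef_pos: [601.9, 220.7, 131.2]
tool_rot: [-3.14, -0.003, 3.059]
force: [0.1, -0.9, -1.7]
width: 18.6
clk 18.32 p [601.9 220.7 131.2] rpy [-179.9   -0.2  175.2] w 18.6 F [ 0.1 -0.9 -1.7] q [-0.78  0.84  0.69  1.64 -0.64  0.9   1.65]
603,222,35,175.3 -> [-1.3  1.6 96.2] [-0.1 -0.2 -0.1]
```

```bash
python3 -m jog '-1 1 50 0 0 0 -1;-1 1 80 0 0 0 -1;-1 1 96 0 0 0 -1;-1 1 96 0 0 0 -1;-1 1 96 0 0 0 -1';python3 go.py 603,222,13,175.3;python3 - <<'E'
from h import *
d=grab("side");im=cv2.cvtColor(d["image"],cv2.COLOR_RGB2BGR)
g=cv2.resize(im[90:240,190:390],None,fx=4,fy=4,interpolation=cv2.INTER_CUBIC);cv2.imwrite("pics/sg.png",cv2.convertScaleAbs(g,alpha=1.6))
E
```

```text
clock: 18.95
eef_pos: [605.1, 221.4, 38.6]
tool_rot: [3.141, 0.002, 3.057]
force: [-0.1, -0.1, -1.9]
width: 18.0
clk 18.95 p [605.1 221.4  38.6] rpy [1.800e+02 1.000e-01 1.752e+02] w 18.0 F [-0.1 -0.1 -1.9] q [-0.73  0.95  0.59  1.68 -0.74  0.75  1.72]
603,222,13,175.3 -> [ 2.2  0.5 25.6] [ 0.   0.1 -0.1]
```

View pics/sg.png

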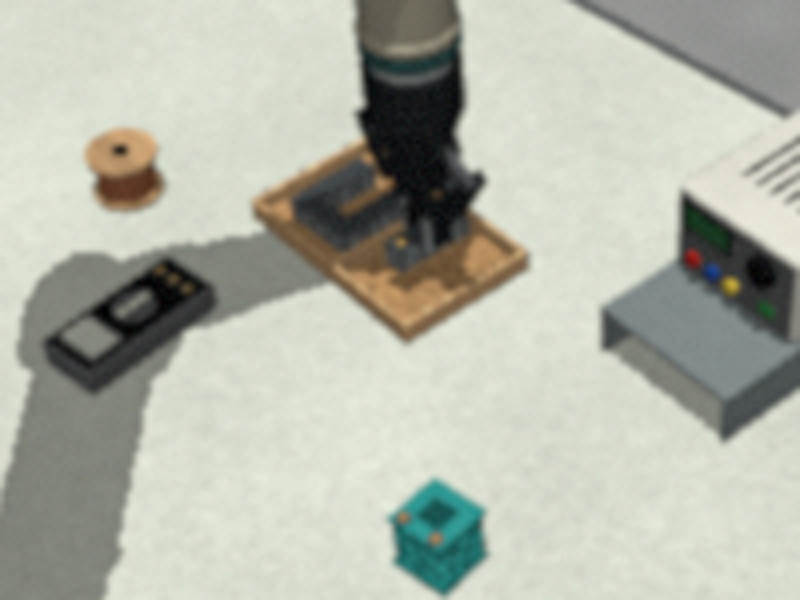

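The yoke hangs over the empty bay at (430,240) px, lined up with the tray. Lowering.

```bash
python3 -m jog '1 0 10 0 0 0 -1;1 0 17 0 0 0 -1;1 0 21 0 0 0 -1;1 0 23 0 0 0 -1;1 0 24 0 0 0 -1;1 0 24 0 0 0 -1';python3 go.py 603,222,13,175.3
```

```text
clock: 19.75
eef_pos: [603.2, 222.0, 13.4]
tool_rot: [3.142, 0.0, 3.058]
force: [0.1, -0.3, -1.9]
width: 18.2
clk 19.75 p [603.2 222.   13.4] rpy [180.    0.  175.2] w 18.2 F [ 0.1 -0.3 -1.9] q [-0.72  0.98  0.57  1.69 -0.76  0.71  1.74]
603,222,13,175.3 -> [ 0.2 -0.   0.4] [ 0.   0.  -0.1]
```

```bash
python3 -m jog '0 0 1 0 0 0 -1;0 0 1.7 0 0 0 -1;0 0 1.7 0 0 0 -1';python3 go.py
```

```text
clock: 20.12
eef_pos: [603.3, 222.0, 13.2]
tool_rot: [3.141, 0.0, 3.058]
force: [-2.5, -0.5, 8.7]
width: 18.0
clk 20.12 p [603.3 222.   13.2] rpy [179.9   0.  175.2] w 18.0 F [-2.5 -0.5  8.7] q [-0.72  0.98  0.57  1.69 -0.76  0.7   1.74]
```

```bash
python3 -m jog '0 0 0 0 0 0 -0.1;0 0 0 0 0 0 -0.1;0 0 0 0 0 0 -0.1;0 0 0 0 0 0 -0.1';python3 -m jog '0 0 -20 0 0 0 -0.1;0 0 -60 0 0 0 -0.1;0 0 -120 0 0 0 1;0 0 -120 0 0 0 1;0 0 -120 0 0 0 1';python3 - <<'E'
from meas import *
d=grab("top");save(d,"pics/top1.png")
C=cloud(d)
def hrect(n,lo,hi,roi):
    a,b,c,e=roi; Q=C[b:e,a:c].reshape(-1,3); Q=Q[(Q[:,2]>lo)&(Q[:,2]<hi)]
    (x,y),(w,h),an=cv2.minAreaRect(Q[:,:2].astype(np.float32)); print(n,len(Q),np.round([x,y,w,h,an],1),"mean",Q.mean(0).round(1))
hrect("meter",18,45,(185,200,222,258));hrect("riser",38,56,(280,60,345,165))
E
```

```text
clock: 20.62
eef_pos: [603.1, 222.0, 11.5]
tool_rot: [-3.142, -0.0, 3.058]
force: [0.5, 0.3, 0.2]
width: 38.5
clock: 21.25
eef_pos: [603.0, 222.3, 132.6]
tool_rot: [3.141, 0.001, 3.058]
force: [-0.2, 0.4, -0.1]
width: 85.6
meter 779 [399.3 339.9 130.   59.5   2.2] mean [398.6 338.2  28.3]
riser 1031 [731.4 -11.2 132.1 208.9  85.5] mean [667.3  -8.2  46.9]
```

View pics/top1.png

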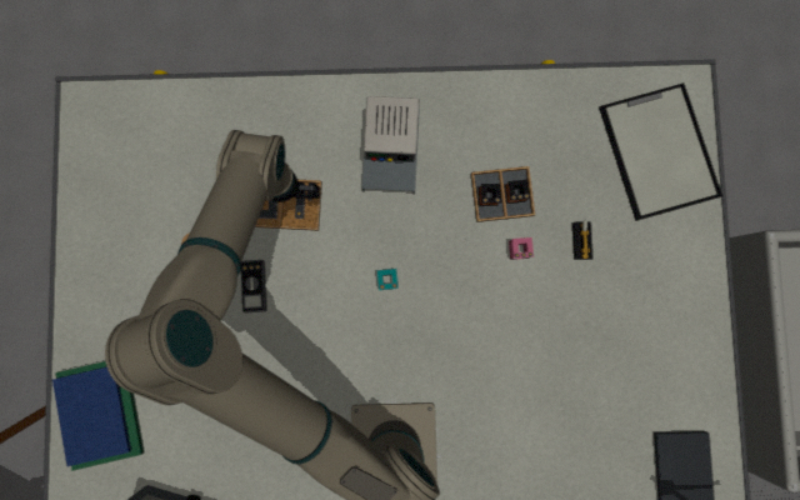

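Both coils are in the coil tray (489/517,191 px) and the yoke is in the empty core bay (300,205). The meter is unmoved. Next, the meter.

```bash
python3 go.py 360,337.5,110,182.3; python3 -m jog '240 -125 10 0 0 -7 1;240 -125 10 0 0 -7 1;240 -125 10 0 0 -7 1;240 -125 10 0 0 -7 1;240 -125 10 0 0 -7 1;240 -125 10 0 0 -7 1';python3 go.py 360,337.5,70,182.3
```

```text
clk 21.3 p [602.4 222.2 131.5] rpy [ 1.800e+02 -1.000e-01  1.752e+02] w 85.5 F [ 0.4 -0.7 -0.8] q [-0.78  0.84  0.69  1.64 -0.64  0.9   1.65]
360,337.5,110,182.3 -> [251.1  94.7  21.8] [ 0.  -0.1 -7.1]
clock: 22.05
eef_pos: [351.5, 117.0, 121.3]
tool_rot: [-3.141, -0.003, -3.104]
force: [0.5, -0.8, -0.6]
width: 85.3
clk 22.05 p [351.5 117.  121.3] rpy [-180.    -0.2 -177.8] w 85.3 F [ 0.5 -0.8 -0.6] q [-0.78  0.53  0.55  2.37 -0.74  0.41  2.01]
360,337.5,70,182.3 -> [-17.  220.   51.2] [-0.  -0.2 -0.1]
```

I typed the y sign before reading the computed value, so the arm moved the wrong way in free air and touched nothing. Correcting.

```bash
python3 -m jog '-17 220 30 0 0 0 1;-17 220 30 0 0 0 1;-17 220 30 0 0 0 1;-17 220 30 0 0 0 1;-17 220 30 0 0 0 1;-17 220 30 0 0 0 1';python3 go.py 360,337.5,5,182.3
```

```text
clock: 22.8
eef_pos: [362.6, 337.6, 91.2]
tool_rot: [-3.14, 0.0, -3.103]
force: [0.1, 0.5, 0.8]
width: 85.2
clk 22.8 p [362.6 337.6  91.2] rpy [-179.9    0.  -177.8] w 85.2 F [0.1 0.5 0.8] q [-1.21  0.73  0.62  2.08 -0.77  0.58  1.57]
360,337.5,5,182.3 -> [ 2.7  0.1 86.2] [-0.1  0.  -0.1]
```

```bash
python3 -m jog '2 0 40 0 0 0 1;2 0 70 0 0 0 1;2 0 84 0 0 0 1;2 0 86 0 0 0 1;2 0 86 0 0 0 1';python3 go.py 360,337.5,5,182.3;python3 - <<'E'
from h import *
d=grab("side");im=cv2.cvtColor(d["image"],cv2.COLOR_RGB2BGR)
g=cv2.resize(im[90:240,150:350],None,fx=4,fy=4,interpolation=cv2.INTER_CUBIC);cv2.imwrite("pics/sh.png",cv2.convertScaleAbs(g,alpha=1.6))
E
```

```text
clock: 23.42
eef_pos: [360.7, 337.8, 6.3]
tool_rot: [3.141, 0.001, -3.104]
force: [0.7, 0.2, 0.2]
width: 85.3
clk 23.43 p [360.7 337.8   6.3] rpy [ 1.800e+02  1.000e-01 -1.778e+02] w 85.3 F [0.7 0.2 0.2] q [-1.08  0.85  0.41  2.11 -0.95  0.38  1.72]
360,337.5,5,182.3 -> [ 0.8 -0.3  1.3] [ 0.   0.1 -0.1]
```

View pics/sh.png

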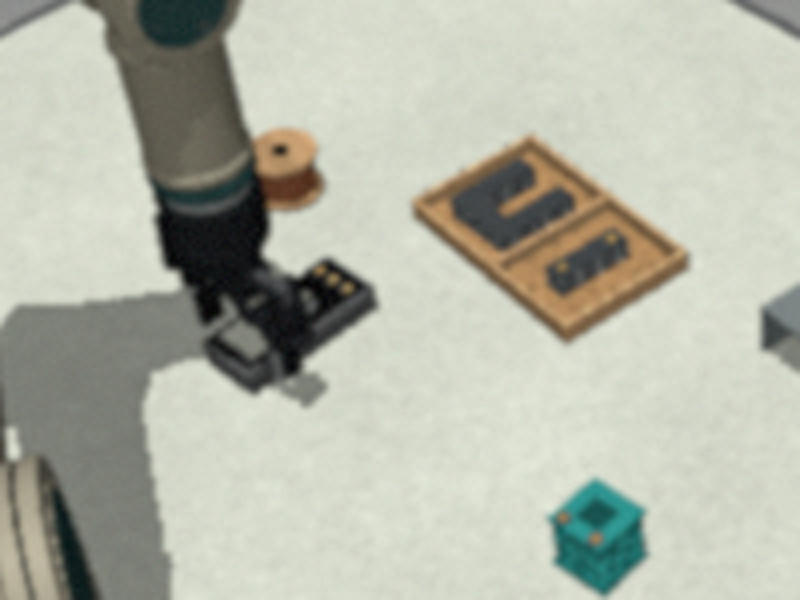

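The fingers straddle the meter near its display end (260,345 px), and the yoke lies flat in its bay (590,262). Gripping and lifting.

```bash
python3 -m jog '0 0 0 0 0 0 -1;0 0 0 0 0 0 -1;0 0 0 0 0 0 -1;0 0 0 0 0 0 -1;0 0 0 0 0 0 -1;0 0 0 0 0 0 -1;0 0 0 0 0 0 -1'; python3 -m jog '0 0 -30 0 0 0 -1;0 0 -60 0 0 0 -1;0 0 -90 0 0 0 -1;0 0 -90 0 0 0 -1;0 0 -90 0 0 0 -1'; python3 go.py 507.4,6.4,97,175.5
```

```text
clock: 24.35
eef_pos: [360.2, 338.4, 6.6]
tool_rot: [3.14, 0.001, -3.102]
force: [-1.1, -0.4, 8.4]
width: 56.6
clock: 24.98
eef_pos: [359.1, 337.9, 95.0]
tool_rot: [-3.141, -0.001, -3.102]
force: [0.6, 0.2, -3.1]
width: 56.3
clk 24.98 p [359.1 337.9  95. ] rpy [-1.800e+02 -1.000e-01 -1.777e+02] w 56.3 F [ 0.6  0.2 -3.1] q [-1.22  0.72  0.63  2.08 -0.77  0.59  1.57]
507.4,6.4,97,175.5 -> [-135.2 -337.1   -2.1] [-0.  -0.1  6.8]
```

```bash
python3 -m jog '-135 -337 0 0 0 6.8 -1;-135 -337 0 0 0 6.8 -1;-135 -337 0 0 0 6.8 -1;-135 -337 0 0 0 6.8 -1;-135 -337 0 0 0 6.8 -1;-135 -337 0 0 0 6.8 -1;-135 -337 0 0 0 6.8 -1;-135 -337 0 0 0 6.8 -1'; python3 go.py 507.4,6.4,8,175.5;python3 - <<'E'
from h import *
d=grab("top");im=cv2.cvtColor(d["image"],cv2.COLOR_RGB2BGR)
g=cv2.resize(im[90:240,220:420],None,fx=4,fy=4,interpolation=cv2.INTER_CUBIC);cv2.imwrite("pics/ta.png",cv2.convertScaleAbs(g,alpha=1.6))
d=grab("side");im=cv2.cvtColor(d["image"],cv2.COLOR_RGB2BGR)
g=cv2.resize(im[90:240,250:450],None,fx=4,fy=4,interpolation=cv2.INTER_CUBIC);cv2.imwrite("pics/si.png",cv2.convertScaleAbs(g,alpha=1.6))
E
```

```text
clock: 25.98
eef_pos: [506.5, 6.9, 94.4]
tool_rot: [3.141, -0.003, 3.061]
force: [0.1, 0.5, -2.4]
width: 56.5
clk 25.98 p [506.5   6.9  94.4] rpy [180.   -0.2 175.4] w 56.5 F [ 0.1  0.5 -2.4] q [-0.45  0.72  0.58  2.04 -0.71  0.59  2.13]
507.4,6.4,8,175.5 -> [-1.2 -0.5 86.4] [ 0.  -0.2 -0.1]
```

View pics/ta.png

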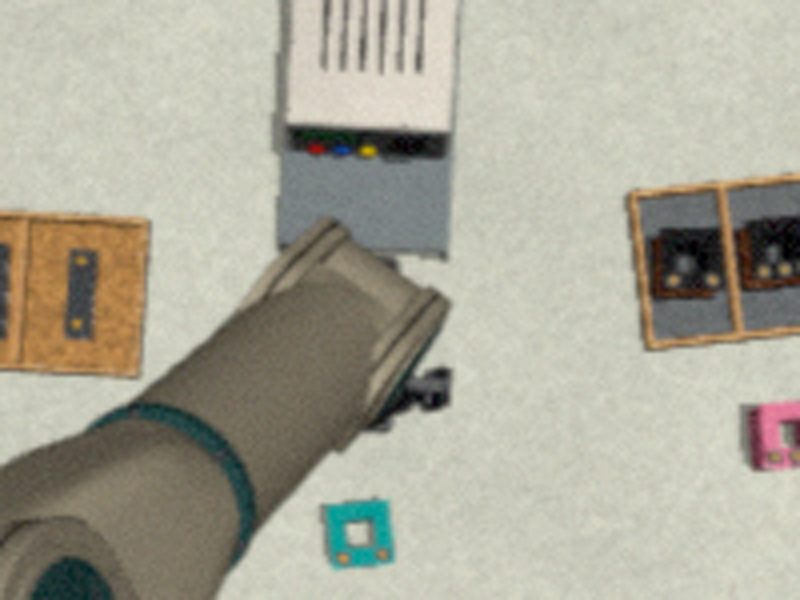

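View pics/si.png

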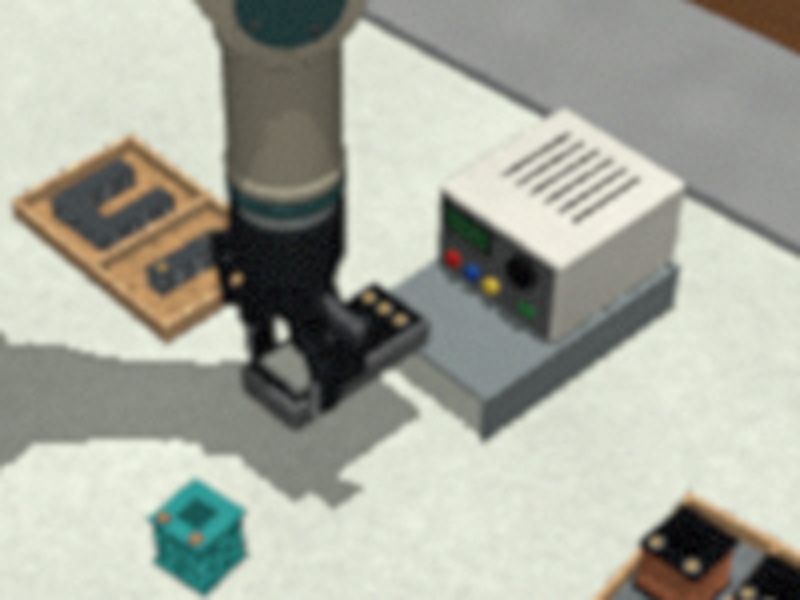

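The meter is held level, aligned with the riser (top: arm covers it; side: nose at 420,330 px), and in front of the opening. Lowering to just above the bench.

```bash
python3 -m jog '-1 0 40 0 0 0 -1;-1 0 70 0 0 0 -1;-1 0 82 0 0 0 -1;-1 0 84 0 0 0 -1;-1 0 84 0 0 0 -1'; python3 go.py 507.4,6.4,8,175.5 607,-1.4,8,175.5
```

```text
clock: 26.7
eef_pos: [509.4, 6.5, 12.3]
tool_rot: [3.142, 0.001, 3.062]
force: [0.1, 0.5, -2.7]
width: 56.7
clk 26.7 p [509.4   6.5  12.3] rpy [1.800e+02 1.000e-01 1.754e+02] w 56.7 F [ 0.1  0.5 -2.7] q [-0.34  0.84  0.41  2.06 -0.86  0.41  2.25]
507.4,6.4,8,175.5 -> [ 2.  -0.2  4.3] [ 0.   0.1 -0.1]
607,-1.4,8,175.5 -> [-97.9  -0.1   4.4] [ 0.   0.1 -0.1]
```

```bash
python3 - <<'E'
from h import *
d=grab("side");im=cv2.cvtColor(d["image"],cv2.COLOR_RGB2BGR)
g=cv2.resize(im[110:240,270:440],None,fx=4.5,fy=4.5,interpolation=cv2.INTER_CUBIC);cv2.imwrite("pics/sj.png",cv2.convertScaleAbs(g,alpha=1.6))
E
```

```text
(no output)
```

View pics/sj.png

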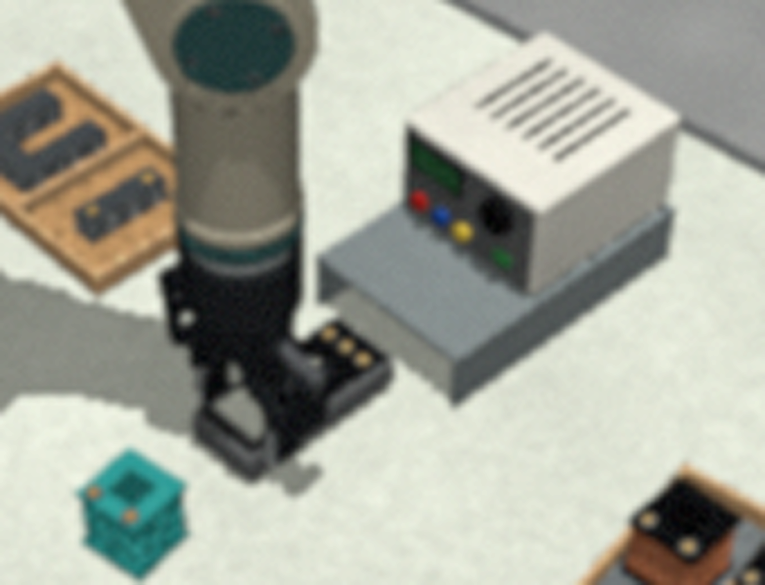

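The meter sits in front of the opening (nose at 385,365 px), centred between the riser legs. Lowering 4 mm and inserting.

```bash
python3 -m jog '0 0 4 0 0 0 -1;0 0 4 0 0 0 -1;-15 0 4 0 0 0 -1;-35 0 4 0 0 0 -1;-50 0 4 0 0 0 -1;-60 0 4 0 0 0 -1;-60 0 4 0 0 0 -1'; python3 go.py 605,-1.3,7,175.5
```

```text
clock: 27.62
eef_pos: [569.1, 1.4, 7.6]
tool_rot: [-3.141, 0.0, 3.062]
force: [0.3, 0.2, -2.0]
width: 56.7
clk 27.62 p [569.1   1.4   7.6] rpy [-180.     0.   175.4] w 56.7 F [ 0.3  0.2 -2. ] q [-0.35  0.91  0.48  1.9  -0.8   0.54  2.18]
605,-1.3,7,175.5 -> [-36.    0.2   0.6] [-0.   0.  -0.1]
```

```bash
python3 -m jog '-15 0 0 0 0 0 -1;-28 0 0 0 0 0 -1;-36 0 0 0 0 0 -1;-36 0 0 0 0 0 -1;-36 0 1.5 0 0 0 -1;-36 0 1.5 0 0 0 -1'; python3 go.py;python3 - <<'E'
from h import *
d=grab("side");im=cv2.cvtColor(d["image"],cv2.COLOR_RGB2BGR)
g=cv2.resize(im[110:240,270:440],None,fx=4.5,fy=4.5,interpolation=cv2.INTER_CUBIC);cv2.imwrite("pics/sk.png",cv2.convertScaleAbs(g,alpha=1.6))
E
```

```text
clock: 28.38
eef_pos: [604.2, -1.4, 6.7]
tool_rot: [3.141, -0.0, 3.061]
force: [-0.8, -0.1, 4.2]
width: 56.7
clk 28.38 p [604.2  -1.4   6.7] rpy [180.   -0.  175.4] w 56.7 F [-0.8 -0.1  4.2] q [-0.35  0.95  0.52  1.8  -0.78  0.61  2.14]
```

View pics/sk.png

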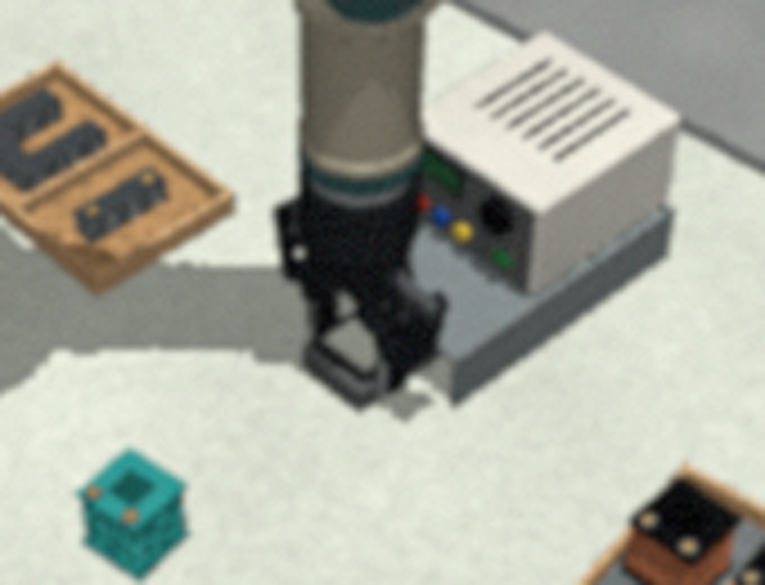

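```bash
python3 -m jog '0 0 0 0 0 0 0.2;0 0 0 0 0 0 0.7;0 0 0 0 0 0 0.7;0 0 0 0 0 0 0.7';python3 -m jog '0 0 -30 0 0 0 0.7;0 0 -60 0 0 0 0.7;60 0 -70 0 0 0 -1;110 0 -70 0 0 0 -1;160 0 -70 0 0 0 -1;160 0 -70 0 0 0 -1;160 0 -70 0 0 0 -1;160 0 -70 0 0 0 -1';python3 go.py; python3 - <<'E'
from h import *
d=grab("top");im=cv2.cvtColor(d["image"],cv2.COLOR_RGB2BGR)
g=cv2.resize(im[90:240,220:420],None,fx=4,fy=4,interpolation=cv2.INTER_CUBIC);cv2.imwrite("pics/tb.png",cv2.convertScaleAbs(g,alpha=1.6))
C=cloud(d);f=C.reshape(-1,3)
d=grab("side");im=cv2.cvtColor(d["image"],cv2.COLOR_RGB2BGR)
g=cv2.resize(im[110:240,270:440],None,fx=4.5,fy=4.5,interpolation=cv2.INTER_CUBIC);cv2.imwrite("pics/sl.png",cv2.convertScaleAbs(g,alpha=1.6))
E
```

```text
clock: 28.92
eef_pos: [604.6, -1.4, 6.0]
tool_rot: [-3.141, -0.0, 3.061]
force: [-0.3, 0.4, -0.3]
width: 72.5
clock: 29.92
eef_pos: [446.9, 11.1, 76.2]
tool_rot: [-3.141, 0.002, 3.062]
force: [-0.5, -0.7, -0.2]
width: 0.3
clk 29.93 p [446.9  11.1  76.2] rpy [-1.800e+02  1.000e-01  1.754e+02] w 0.3 F [-0.5 -0.7 -0.2] q [-0.42  0.69  0.5   2.21 -0.81  0.43  2.23]
```

View pics/tb.png

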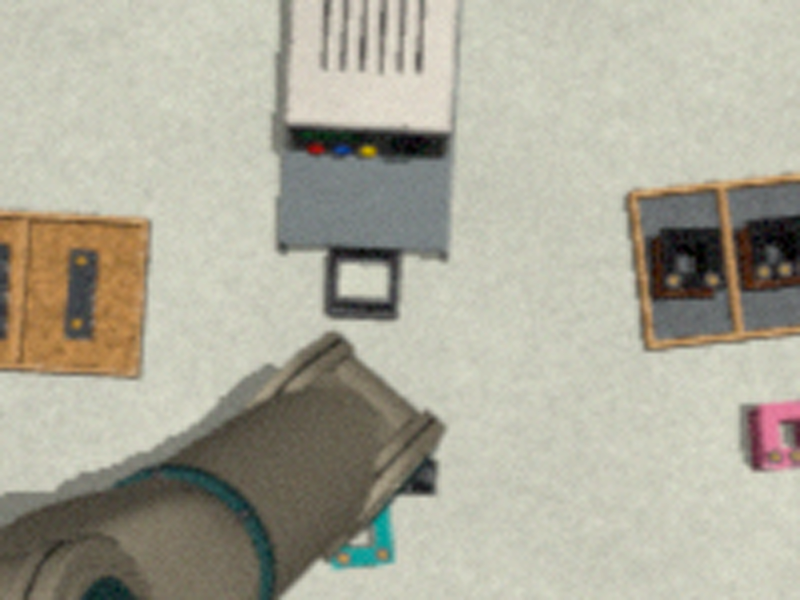

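View pics/sl.png

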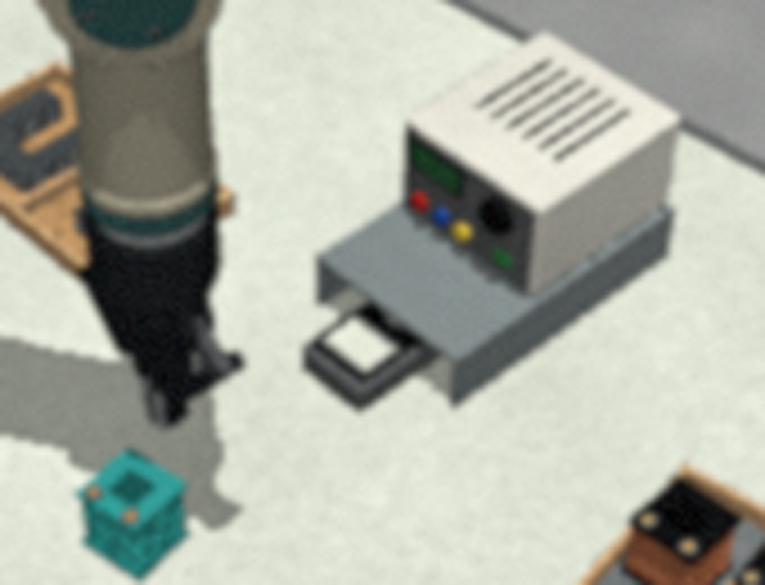

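The meter sticks out about 48 mm (outer edge at 360,315 px in the top crop), straight and centred on the riser. Now pushing it in from behind with the jaws shut.

```bash
python3 -m jog '-60 0 0 0 0 0 -1;-60 0 0 0 0 0 -1;-60 0 40 0 0 0 -1;-60 0 64 0 0 0 -1;-60 0 64 0 0 0 -1;-60 0 64 0 0 0 -1'; python3 go.py 565,1.9,11,175.5
```

```text
clock: 30.78
eef_pos: [505.2, 6.3, 12.7]
tool_rot: [-3.141, 0.001, 3.061]
force: [0.7, -0.6, 0.6]
width: 0.0
clk 30.77 p [505.2   6.3  12.7] rpy [-180.     0.   175.4] w 0.0 F [ 0.7 -0.6  0.6] q [-0.34  0.84  0.42  2.08 -0.87  0.41  2.27]
565,1.9,11,175.5 -> [-59.9   0.5   1.7] [-0.   0.  -0.1]
```

```bash
python3 -m jog '-30 0 1 0 0 0 -1;-50 0 1 0 0 0 -1;-60 0 1 0 0 0 -1;-68 0 1 0 0 0 -1;-76 0 1 0 0 0 -1;-84 0 1 0 0 0 -1;-90 0 1 0 0 0 -1;-90 0 1 0 0 0 -1'; python3 go.py 616,-2.1,11,175.5;python3 - <<'E'
from h import *
d=grab("side");im=cv2.cvtColor(d["image"],cv2.COLOR_RGB2BGR)
g=cv2.resize(im[110:240,270:440],None,fx=4.5,fy=4.5,interpolation=cv2.INTER_CUBIC);cv2.imwrite("pics/sm.png",cv2.convertScaleAbs(g,alpha=1.6))
E
```

```text
clock: 31.78
eef_pos: [596.1, -0.8, 11.1]
tool_rot: [-3.141, 0.002, 3.062]
force: [-0.2, 0.8, 0.0]
width: 0.3
clk 31.77 p [596.1  -0.8  11.1] rpy [-1.800e+02  1.000e-01  1.754e+02] w 0.3 F [-0.2  0.8  0. ] q [-0.36  0.93  0.52  1.83 -0.79  0.6   2.15]
616,-2.1,11,175.5 -> [-20.    0.3   0.2] [-0.   0.1 -0.1]
```

View pics/sm.png

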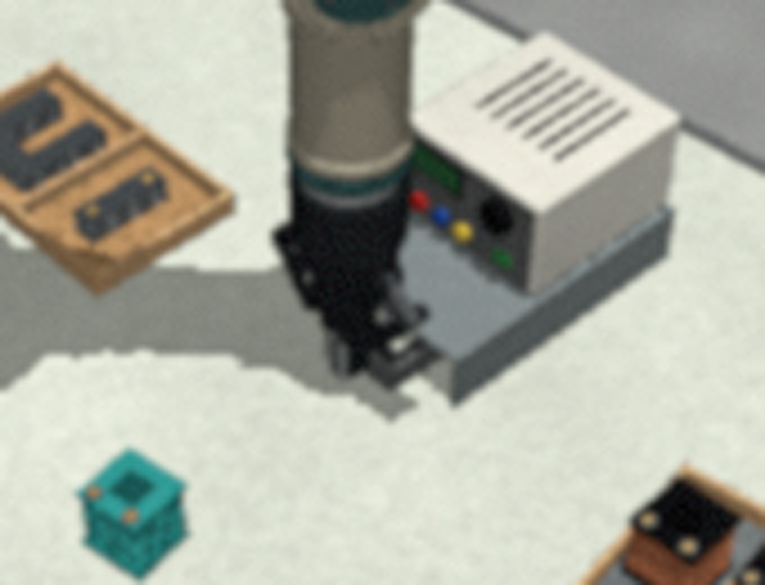

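The meter moves with the push, with about 20 mm left to go. I'll do it in small steps and watch the force.

```bash
python3 -m jog '-4 0 0 0 0 0 -1;-8 0 0 0 0 0 -1;-11 0 0 0 0 0 -1;-12 0 0 0 0 0 -1;-12 0 0 0 0 0 -1'; python3 go.py;python3 -m jog '-3 0 0 0 0 0 -1;-5 0 0 0 0 0 -1;-6 0 0 0 0 0 -1;-6 0 0 0 0 0 -1'; python3 go.py 616,-2.1,11,175.5
```

```text
clock: 32.45
eef_pos: [607.1, -1.6, 11.1]
tool_rot: [-3.141, 0.001, 3.061]
force: [-1.1, -0.3, -0.4]
width: -0.1
clk 32.45 p [607.1  -1.6  11.1] rpy [-180.     0.   175.4] w -0.1 F [-1.1 -0.3 -0.4] q [-0.36  0.94  0.53  1.79 -0.78  0.63  2.14]
clock: 32.95
eef_pos: [612.8, -2.0, 11.1]
tool_rot: [-3.142, 0.0, 3.061]
force: [-1.9, 1.0, -0.9]
width: 0.2
clk 32.95 p [612.8  -2.   11.1] rpy [-180.     0.   175.4] w 0.2 F [-1.9  1.  -0.9] q [-0.36  0.95  0.54  1.78 -0.78  0.64  2.13]
616,-2.1,11,175.5 -> [-3.2  0.2  0.1] [-0.   0.  -0.1]
```

Now back off and check.

```bash
python3 -m jog '20 0 0 0 0 0 -1;60 0 -20 0 0 0 -1;100 0 -60 0 0 0 -1;140 0 -100 0 0 0 -1;180 0 -140 0 0 0 -1;180 0 -140 0 0 0 -1;180 0 -140 0 0 0 -1;180 0 -140 0 0 0 -1';python3 go.py; python3 - <<'E'
from h import *
d=grab("top");im=cv2.cvtColor(d["image"],cv2.COLOR_RGB2BGR);np.savez("top2.npz",**d);save(d,"pics/top2.png")
g=cv2.resize(im[110:180,260:360],None,fx=7,fy=7,interpolation=cv2.INTER_CUBIC);cv2.imwrite("pics/tc.png",cv2.convertScaleAbs(g,alpha=1.6))
d=grab("side");im=cv2.cvtColor(d["image"],cv2.COLOR_RGB2BGR);np.savez("side2.npz",**d)
g=cv2.resize(im[130:220,310:430],None,fx=6,fy=6,interpolation=cv2.INTER_CUBIC);cv2.imwrite("pics/sn.png",cv2.convertScaleAbs(g,alpha=2))
E
```

```text
clock: 33.95
eef_pos: [434.2, 12.2, 150.6]
tool_rot: [-3.141, 0.0, 3.062]
force: [0.0, -0.1, -0.6]
width: -0.2
clk 33.95 p [434.2  12.2 150.6] rpy [-180.     0.   175.4] w -0.2 F [ 0.  -0.1 -0.6] q [-0.57  0.56  0.7   2.19 -0.65  0.6   2.1 ]
```

View pics/tc.png

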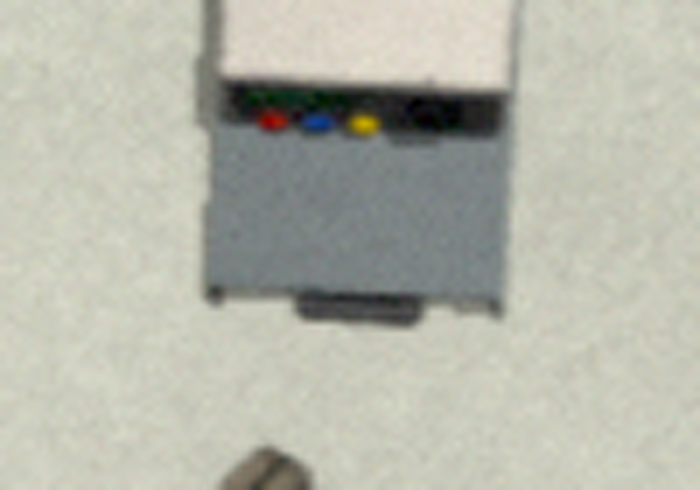

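View pics/sn.png

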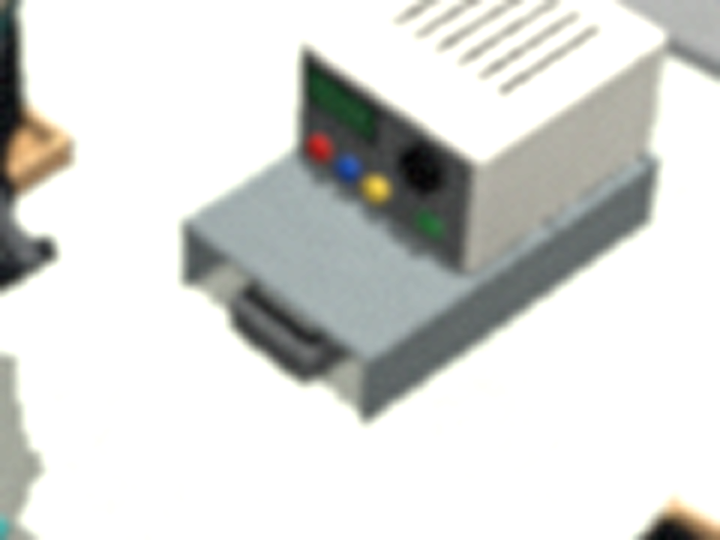

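View pics/top2.png

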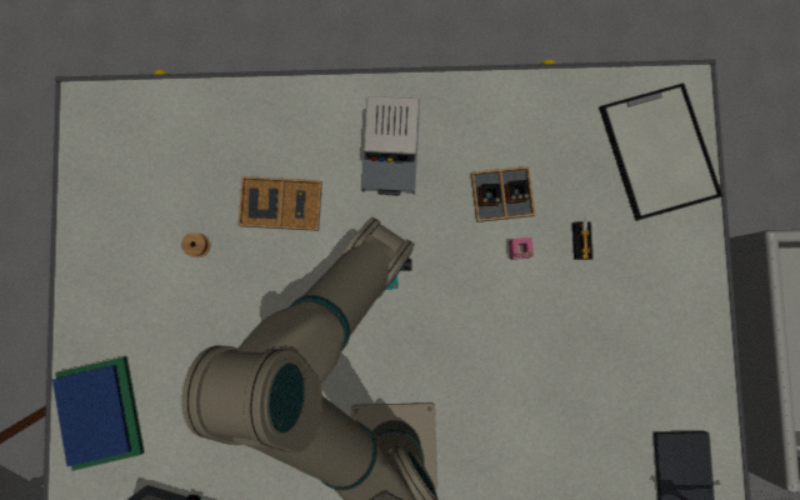

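```bash
python3 - <<'E'
from h import *
d=dict(np.load("top2.npz"))
T=lambda u,v:(260+(u+.5)/7-.5,110+(v+.5)/7-.5)
print("meter bottom edge z0",ray(d,*T(357,322),0).round(1),"if z26",ray(d,*T(357,322),26).round(1), "top crease z26",ray(d,*T(357,310),26).round(1))
for p in((210,293),(500,307)):print("riser edge z46",ray(d,*T(*p),46).round(1), )
for p in((215,303),(497,317)):print("riser foot z0",ray(d,*T(*p),0).round(1))
C=cloud(d)
Q=C.reshape(-1,3);
a=np.radians(-4.5);u=np.array([np.cos(a),np.sin(a)]);n=np.array([-u[1],u[0]])
r=(Q[:,:2]-[627,-3])@np.stack([u,n],1)
m=(r[:,0]>-40)&(r[:,0]<10)&(abs(r[:,1])<27)
for lo in range(-30,8,3):
    k=m&(r[:,0]>=lo)&(r[:,0]<lo+3); print(lo,k.sum(),np.nanmedian(Q[k,2]).round(1))
s=dict(np.load("side2.npz"))
S=lambda u,v:(310+(u+.5)/6-.5,130+(v+.5)/6-.5)
for nme,p,z in(("meter low near corner",(305,380),0),("meter far low",(235,325),0),("meter top near",(305,350),26),("meter top far",(237,292),26),("riser foot near",(368,420),0),("riser top near",(368,362),46),("riser top far",(185,227),46)):
    q=ray(s,*S(*p),z);print(nme,q.round(1),"riser x,y",((q[:2]-[627,-3])@np.stack([u,n],1)).round(1))
E
```

```text
meter bottom edge z0 [624.1  -2.2   0. ] if z26 [619.2  -2.3  26. ] top crease z26 [624.7  -2.4  26. ]
riser edge z46 [630.2  62.3  46. ]
riser edge z46 [620.5 -65.8  46. ]
riser foot z0 [634.7  62.5   0. ]
riser foot z0 [624.7 -66.1   0. ]
-30 15 -0.0
-27 17 1.6
-24 15 1.6
-21 14 2.9
-18 14 0.7
-15 18 1.6
-12 15 2.7
-9 16 0.4
-6 37 9.3
-3 21 25.1
0 32 30.4
3 22 45.5
6 16 45.4
meter low near corner [629.8 -26.7   0. ] riser x,y [  4.6 -23.4]
meter far low [634.5  24.2   0. ] riser x,y [ 5.3 27.7]
meter top near [626.1 -28.9  26. ] riser x,y [  1.1 -25.9]
meter top far [633.2  22.2  26. ] riser x,y [ 4.2 25.6]
riser foot near [630.5 -67.    0. ] riser x,y [  8.5 -63.6]
riser top near [625.8 -68.4  46. ] riser x,y [  3.9 -65.3]
riser top far [634.7  58.8  46. ] riser x,y [ 2.8 62.2]
```

```bash
python3 - <<'E'
from h import *
d=dict(np.load("top2.npz"));d0=dict(np.load("top0.npz"));C=cloud(d);C0=cloud(d0)
def hr(C,lo,hi,roi):
    a,b,c,e=roi; Q=C[b:e,a:c].reshape(-1,3); Q=Q[(Q[:,2]>lo)&(Q[:,2]<hi)]
    (x,y),(w,h),an=cv2.minAreaRect(Q[:,:2].astype(np.float32)); return np.round([x,y,w,h,an],1),np.median(Q[:,2]).round(1)
def loc(p,o,deg):
    a=np.radians(deg);v=p-np.array(o);return np.round([v[0]*np.cos(a)+v[1]*np.sin(a),-v[0]*np.sin(a)+v[1]*np.cos(a)],1)
for roi in((378,130,402,180),(404,130,430,180)):
    r=hr(C,44,65,roi);print("coil",r,loc(r[0][:2],[616.2,-291],4.45))
r=hr(C,19.5,32,(233,150,248,180));print("yoke",r,loc(r[0][:2],[607.1,273.1],-4.6))
for n,lo,hi,roi in(("reel",30,60,(135,175,175,215)),("switch",6,60,(445,165,485,215)),("ucore",19,32,(197,150,224,178))):print(n,hr(C0,lo,hi,roi),hr(C,lo,hi,roi))
E
```

```text
coil (array([ 611.2, -254.3,   46.8,   47.7,   88.1]), np.float64(54.0)) [-2.1 37. ]
coil (array([ 617.8, -323.9,   48.5,   49.1,    3.2]), np.float64(54.4)) [ -1.  -32.9]
yoke (array([602.5, 221.1,  20.7,  70.5,  85.7]), np.float64(25.3)) [ -0.4 -52.2]
reel (array([505.8, 482.3,  60. ,  56.9,  85.4]), np.float64(43.1)) (array([505.4, 481.7,  56.8,  59.2,  45.4]), np.float64(42.9))
switch (array([ 502.5, -484.2,  122.5,  154.7,   87.3]), np.float64(14.8)) (array([ 500.2, -483.6,  121.6,  156.8,   85.6]), np.float64(15.0))
ucore (array([603. , 311. ,  80.2,  81.8,  85.6]), np.float64(24.9)) (array([603.3, 311. ,  80.5,  82.4,  85.6]), np.float64(24.7))
```

All checks are within limits, and the robot is clear and at rest. Handing in.

```bash
python3 -m jog '0 0 0 0 0 0 -1;0 0 0 0 0 0 -1;0 0 0 0 0 0 -1;0 0 0 0 0 0 -1'; python3 -c "
from cell import ctrl
print(ctrl.finish_job())"
```

```text
clock: 34.55
eef_pos: [433.1, 12.4, 151.1]
tool_rot: [-3.142, -0.0, 3.061]
force: [-0.4, -0.0, -0.1]
width: 0.4
the job is handed in; nothing more can be done
None
```

I put both coils, the yoke and the multimeter away and handed the job in at about 34.6 s of the 125 s allowed. No verdict is reported.

Last checks, from the top camera, plus the side view for the multimeter:

- **Coils:** both stand upright, one per bay, with their tops at about 54 mm. They sit about 2 mm off each bay's middle line; the limit is 14 mm.
- **Yoke:** it lies flat in the empty core bay, about 1 mm from the bay's centre.
- **Multimeter:** it is under the riser, centred and straight. The top view shows its outer end sticking out 3 to 5 mm; the side view puts it between flush and 3 mm out. The limit is 15 mm.
- **Left alone:** the reel and the U-core measure within 1 mm of where they started. The switch was never approached and looks unmoved in the image. Its depth measurement shifted 2 mm between pictures, but the fitted outline came out larger than the switch, so I don't trust that number.

I mistyped one sideways move near the multimeter. The arm went the wrong way in free air, touched nothing, and I corrected it.

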